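# Clear the potting corner

### The arm

A 7-joint arm with a two-finger parallel gripper is mounted at the origin on the work surface. World frame = base frame: x ahead of the robot, y to its left, z up, the work surface at z = 0. Lengths are in m, angles in rad, forces in N, time in s.
With the tool pointing down it reaches from about 0.35 to 0.9 m from the base axis. Payload 7.2 kg.
Tool frame: the origin (TCP) lies on the centre line of the jaws, within the pads' length; the fingertips stand 8 mm ahead of it and the grasp point (between the pads) lies 11 mm behind it; z points along the fingers, y is the line along which they close (so a half turn about z gives the same grasp; the last joint's range is limited). The gripper opens to 88 mm and grips with 3 to 60 N. Pads are 20 mm wide; open, the fingers measure 115 mm over their backs; the gripper's body (75 mm by 178 mm) begins 61 mm behind the grasp point.
Start: joints at [-1.296, 0.411, -0.013, 1.596, 0.006, 1.134, -0.082], TCP at [0.21, 0.589, 0.231] pointing down, gripper open.
Joint ranges: [-2.95, 2.95], [-0.29, 1.99], [-1.47, 1.44], [0.14, 2.54], [-1.03, 4.17], [0.13, 1.85], [-2.86, 2.86]. Speed limits (rad/s): [2.39, 2.39, 3.01, 3.01, 3.14, 3.14, 3.14].

### API

Orientations are given as a unit quaternion [x, y, z, w].
In Python, from bench import get_obs, get_image, hand_in gives the robot as it stands.
- The arm moves only by the tool apply_moves, never from a script. Its argument "steps" is a list of rows, each an object with "jaw": the opening, from 0 (shut) to 1 (fully open); "xyz": the shift along the tool's x, y, z in m, a list of three; "delta_rot": the turn, a rotation vector about the tool's x, y, z in degrees, a list of three. A call has 1 to 5 rows; each row is the pose to reach, as a shift and turn from the pose commanded when the call began, along the tool's axes at that moment; what a row does not reach only later rows make up. A row lasts 1/12 s, in which the tool goes at most 41.7 mm and 7.16 degrees, less where a joint would pass 70% of its speed; a pose out of reach is approached as far as the arm can. A call with a gripper value outside its range is refused whole. The fingers move at their own pace and stop on an object; "newtons" is the grip in N (left out, the last holds). Time passes only in rows, so rows that repeat a pose let the fingers close. It gives the time, the measured TCP pose, the force, the opening and the grip force at its end, in the units of the state.
- get_obs(): the state, without advancing time (a new reading comes with each control period).
- get_image(name): name is "scene" or "top" or "wrist"; returns a dict with "frame" (384x512x3 uint8, blue, green, red), "camera_matrix" (3x3 intrinsics, pixels), "R" (3x3) and "t" (3): a world point X has camera coordinates R X + t. Camera axes: x right, y down, z forward; pixel columns grow to the right and rows downward; lengths in m; the calibration is good to about 2 mm. A picture is of the moment at which its call begins. There is no depth.
- hand_in(): hands the job in; it is judged then, once.
The state is a dict: "clock": time; "joint_positions": joint angles; "qvel": joint speeds; "joint_torque": joint torques, N m; "tcp_pos": TCP position; "eef_rot": TCP orientation; "force": force on the tool from outside, world axes, zero at the start; "wrist_torque": the same for the moment, N m; "grip_width": opening from 0.0 (shut) to 1.0 (fully open); "gripper_force": force on a finger pad.
Only numpy, scipy, OpenCV 4.12 (cv2) and the standard library are available. Lean on these libraries where they do the work, as an engineer would, in place of code of your own. Each camera call takes 0.05 s, during which the arm holds its last target. There are 200 camera calls.

### The job

Clear up after repotting: move the little cactus from the cork mat to the middle of the white saucer, then nest all the empty terracotta pots one inside another, each fully home, in a single upright stack in the middle of the cork mat. Put the trowel and the hand fork in the light wooden tray and stand every brown jar upright in the blue tray. Leave the red book, the brass bowl and the green crystal where they are.

Things in the scene. Friction and masses are not known exactly. Their poses are not given: they have to be found in the camera images.
- pot0: empty terracotta plant pot, upright; 3 or 4 alike (None = absent). 78 mm high; foot 36 mm across, widening to 60 mm at the rim; upright band 63 mm across outside the top 20 mm. Wall 3 mm, mouth 54 mm inside, inner floor 29 mm above the foot: a pot fully home in another stands 29 mm higher, with 1.4 mm play. 0.09 kg. Origin: centre of the foot's underside, z along its axis.
- pot1: empty terracotta plant pot, upright; 3 or 4 alike (None = absent). 78 mm high; foot 36 mm across, widening to 60 mm at the rim; upright band 63 mm across outside the top 20 mm. Wall 3 mm, mouth 54 mm inside, inner floor 29 mm above the foot: a pot fully home in another stands 29 mm higher, with 1.4 mm play. 0.09 kg. Origin: centre of the foot's underside, z along its axis.
- pot2: empty terracotta plant pot, upright; 3 or 4 alike (None = absent). 78 mm high; foot 36 mm across, widening to 60 mm at the rim; upright band 63 mm across outside the top 20 mm. Wall 3 mm, mouth 54 mm inside, inner floor 29 mm above the foot: a pot fully home in another stands 29 mm higher, with 1.4 mm play. 0.09 kg. Origin: centre of the foot's underside, z along its axis.
- pot3: empty terracotta plant pot, upright; 3 or 4 alike (None = absent). 78 mm high; foot 36 mm across, widening to 60 mm at the rim; upright band 63 mm across outside the top 20 mm. Wall 3 mm, mouth 54 mm inside, inner floor 29 mm above the foot: a pot fully home in another stands 29 mm higher, with 1.4 mm play. 0.09 kg. Origin: centre of the foot's underside, z along its axis.
- mat: round cork mat, 100 mm across, 6 mm thick, fixed to the table; the cactus stands on it at first. Origin: centre of its underside, so its top is 6 mm above the origin.
- saucer: empty flat white ceramic saucer, 106 mm across, 8 mm thick with a level top, fixed to the table. Origin: centre of its underside; top 8 mm above it.
- cactus: small round green cactus in a blue glazed pot, standing upright. Pot 55 mm high, 48 mm across at the foot, 56 mm at the rim; the cactus, with a red flower, rises to 92 mm above the foot. About 0.22 kg. Grip it across the pot. Origin: centre of the pot's underside.
- jar0: squat brown glass jar with a black lid and a plain pale band round it, standing upright; one to three are there (None = not there today). Straight-sided, 60 mm across, 42 mm high with the lid, about 0.15 kg. Origin: centre of its underside.
- jar1: squat brown glass jar with a black lid and a plain pale band round it, standing upright; one to three are there (None = not there today). Straight-sided, 60 mm across, 42 mm high with the lid, about 0.15 kg. Origin: centre of its underside.
- jar2: squat brown glass jar with a black lid and a plain pale band round it, standing upright; one to three are there (None = not there today). Straight-sided, 60 mm across, 42 mm high with the lid, about 0.15 kg. Origin: centre of its underside.
- trowel: hand trowel lying on the table, 150 mm long along its x axis: round light wooden handle, 22 mm thick, from x = -75 to +5 mm; steel blade 45 mm wide from there to x = +75 mm. About 0.11 kg. Origin: middle of its length, on its underside; the handle's axis is 11 mm above it; balances near x = -20 mm.
- fork: hand fork lying on the table, 150 mm long along its x axis: round green handle, 22 mm thick, from x = -75 to +5 mm; three dark prongs, 46 mm wide in all, from there to x = +76 mm. About 0.11 kg. Origin: middle of its length, on its underside; the handle's axis is 11 mm above it; balances near x = -20 mm.
- toolbox: low open tray of light wood, fixed, for the tools: 240 mm long (its x axis) by 170 mm wide by 35 mm high outside, walls and floor 5 mm thick. Origin: centre of its underside.
- jartray: low open blue tray, fixed, for the jars: 240 mm long (its x axis) by 170 mm wide by 35 mm high outside, walls and floor 5 mm thick. Origin: centre of its underside.
- book: small red pocket book lying flat, 45 by 66 by 24 mm; not part of the job, leave it alone. Origin: centre of its underside.
- bowl: little brass bowl, 68 mm across, 30 mm high; not part of the job, leave it alone. Origin: centre of its underside.
- crystal: pointed green glass crystal on a round foot, 48 mm across, 60 mm high; not part of the job, leave it alone. Origin: centre of its underside.

How it is judged:
At the end, for the whole second after the job is handed in: Cactus upright on the saucer within 30 mm of centre; pots present form one upright stack within 35 mm of the mat's centre, each home in the one below (24-35 mm higher, axes within 12 mm, all within 20 mm); tools in the wooden tray; jars upright in the blue one, 20 mm off its edges; all at rest (horizontal distance between cactus and saucer below 0.03 m and angle between each of cactus, pot0, pot1, pot2, pot3, jar0, jar1, jar2's own z axis and vertical below 0.12 rad and height (world z) of cactus between 0.004 and 0.014 m and linear speed of each of cactus, pot0, pot1, pot2, pot3, jar0, jar1, jar2, trowel, fork below 0.02 m/s and horizontal distance between each of pot0, pot1, pot2, pot3 and mat below 0.035 m and (height (world z) of pot0 below 0.011 m or (horizontal distance between pot0 and pot1 below 0.012 m and z of pot0 in the frame of pot1 between 0.024 and 0.035 m) or (horizontal distance between pot0 and pot2 below 0.012 m and z of pot0 in the frame of pot2 between 0.024 and 0.035 m) or (horizontal distance between pot0 and pot3 below 0.012 m and z of pot0 in the frame of pot3 between 0.024 and 0.035 m)) and horizontal distance between pot0 and pot1 below 0.02 m and horizontal distance between each of pot0, pot1 and pot2 below 0.02 m and horizontal distance between each of pot0, pot1, pot2 and pot3 below 0.02 m and (height (world z) of pot1 below 0.011 m or (horizontal distance between pot1 and pot0 below 0.012 m and z of pot1 in the frame of pot0 between 0.024 and 0.035 m) or (horizontal distance between pot1 and pot2 below 0.012 m and z of pot1 in the frame of pot2 between 0.024 and 0.035 m) or (horizontal distance between pot1 and pot3 below 0.012 m and z of pot1 in the frame of pot3 between 0.024 and 0.035 m)) and (height (world z) of pot2 below 0.011 m or (horizontal distance between pot2 and pot0 below 0.012 m and z of pot2 in the frame of pot0 between 0.024 and 0.035 m) or (horizontal distance between pot2 and pot1 below 0.012 m and z of pot2 in the frame of pot1 between 0.024 and 0.035 m) or (horizontal distance between pot2 and pot3 below 0.012 m and z of pot2 in the frame of pot3 between 0.024 and 0.035 m)) and (height (world z) of pot3 below 0.011 m or (horizontal distance between pot3 and pot0 below 0.012 m and z of pot3 in the frame of pot0 between 0.024 and 0.035 m) or (horizontal distance between pot3 and pot1 below 0.012 m and z of pot3 in the frame of pot1 between 0.024 and 0.035 m) or (horizontal distance between pot3 and pot2 below 0.012 m and z of pot3 in the frame of pot2 between 0.024 and 0.035 m)) and x of jar0 in the frame of jartray between -0.1 and 0.1 m and y of jar0 in the frame of jartray between -0.065 and 0.065 m and z of jar0 in the frame of jartray between 0 and 0.012 m and x of jar1 in the frame of jartray between -0.1 and 0.1 m and y of jar1 in the frame of jartray between -0.065 and 0.065 m and z of jar1 in the frame of jartray between 0 and 0.012 m and x of jar2 in the frame of jartray between -0.1 and 0.1 m and y of jar2 in the frame of jartray between -0.065 and 0.065 m and z of jar2 in the frame of jartray between 0 and 0.012 m and x of trowel in the frame of toolbox between -0.1 and 0.1 m and y of trowel in the frame of toolbox between -0.08 and 0.08 m and z of trowel in the frame of toolbox between 0 and 0.032 m and x of fork in the frame of toolbox between -0.1 and 0.1 m and y of fork in the frame of toolbox between -0.08 and 0.08 m and z of fork in the frame of toolbox between 0 and 0.032 m); the robot touches nothing.
It fails at once if the small red book is pushed more than 30 mm from where it stood (distance of book from where it was at the start of the episode above 0.03 m).
It fails at once if the brass bowl is pushed more than 30 mm from where it stood (distance of bowl from where it was at the start of the episode above 0.03 m).
It fails at once if the green crystal is pushed more than 30 mm from where it stood (distance of crystal from where it was at the start of the episode above 0.03 m).
Of pot0, pot1, pot2, pot3 only 3 to 4 are there at a start; the rules pass over those that are not, and their reading is None.
Of jar0, jar1, jar2 only 1 to 3 are there at a start; the rules pass over those that are not, and their reading is None.
At some moment in a run one of jar0, jar1, jar2, trowel, fork may be knocked a few centimetres aside while the robot is not near it.
It also fails if it takes over 210 s, if anything falls off the work surface, if the arm or the gripper's body presses on something with over 40 N, if the wrist force passes 120 N, or if a joint passes its speed limit or range.

## Working session

There is one attempt and no reset: what is moved stays moved. The work goes in short steps, Python scripts to look and compute and a tool call to move; the robot and the scene stay as the last step left them, time stands still between calls to the robot, and variables do not carry over. Pictures are saved under pics/ and viewed, at most 14 in all, crops included, and the job is handed in when it is done.

Besides the shell and the picture viewer there is one more tool, called in YAML: its name, and indented under it one key for each argument. apply_moves: Moves the arm, as the interface text tells. Its arguments: {"type":"object","properties":{"steps":{"type":"array","items":{"type":"object","properties":{"jaw":{"type":"number"},"xyz":{"type":"array","items":{"type":"number"}},"delta_rot":{"type":"array","items":{"type":"number"}}}}},"newtons":{"type":"number"}},"required":["steps"]}

```bash
mkdir -p pics; ls; python3 - <<'E'
from bench import get_obs,get_image
import cv2,numpy as np
print(get_obs())
for n in("scene","top"):
    d=get_image(n);cv2.imwrite(f"pics/{n}0.png",d["frame"]);np.savez(f"{n}0.npz",**d)
    print(n,d["camera_matrix"].tolist(),d["R"].round(3).tolist(),d["t"].tolist(), (-d["R"].T@d["t"]).round(3))
E
```

```text
pics
{'clock': 0.0, 'joint_positions': array([-1.29622914,  0.41195267, -0.01272432,  1.59702174,  0.00560755,
        1.1342762 , -0.0822008 ]), 'qvel': array([-4.26374332e-04, -1.08539158e-03, -5.00685039e-04,  1.11356010e-03,
        2.27960833e-03,  6.08717063e-06, -4.53076264e-03]), 'joint_torque': array([-2.15868648e-03, -5.87951660e+01,  6.40649199e-01, -2.91076094e+01,
       -5.38906083e-02,  1.84005318e-02,  1.24066410e-04]), 'tcp_pos': array([0.20993134, 0.58817896, 0.22978524]), 'eef_rot': array([ 1.70526956e-01,  9.85352678e-01, -8.07118274e-04, -8.06044402e-05]), 'force': array([-0.25643015,  0.28632925,  0.01855249]), 'wrist_torque': array([-0.04180799, -0.00959364,  0.03522216]), 'gripper_force': 0.0, 'grip_width': 0.9997943355763852}
scene [[367.1868773074323, 0.0, 263.0389487098643], [0.0, 367.1868773074323, 189.27989498571927], [0.0, 0.0, 1.0]] [[0.502, 0.865, 0.004], [0.725, -0.419, -0.547], [-0.471, 0.277, -0.837]] [-0.2500386909867679, -0.3615049257814811, 1.1219044132117466] [ 0.916 -0.246  0.743]
top [[458.9285155102766, 0.0, 258.50796199504157], [0.0, 458.9285155102766, 198.51429973283305], [0.0, 0.0, 1.0]] [[-0.016, -1.0, 0.012], [-0.989, 0.014, -0.15], [0.149, -0.014, -0.989]] [0.0002021750849121978, 0.5453104252785833, 1.231403800456515] [0.355 0.01  1.299]
```

```bash
python3 - <<'E'
import cv2
for n in("scene","top"):
    cv2.imwrite(f"pics/{n}0b.png",cv2.resize(cv2.imread(f"pics/{n}0.png"),(800,600),interpolation=cv2.INTER_CUBIC))
E
```

```text
(no output)
```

View pics/top0b.png

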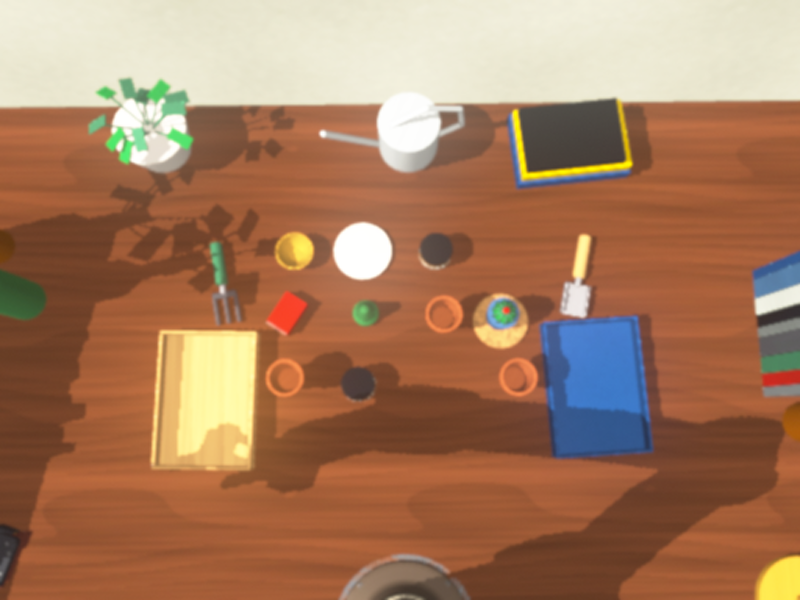

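View pics/scene0b.png

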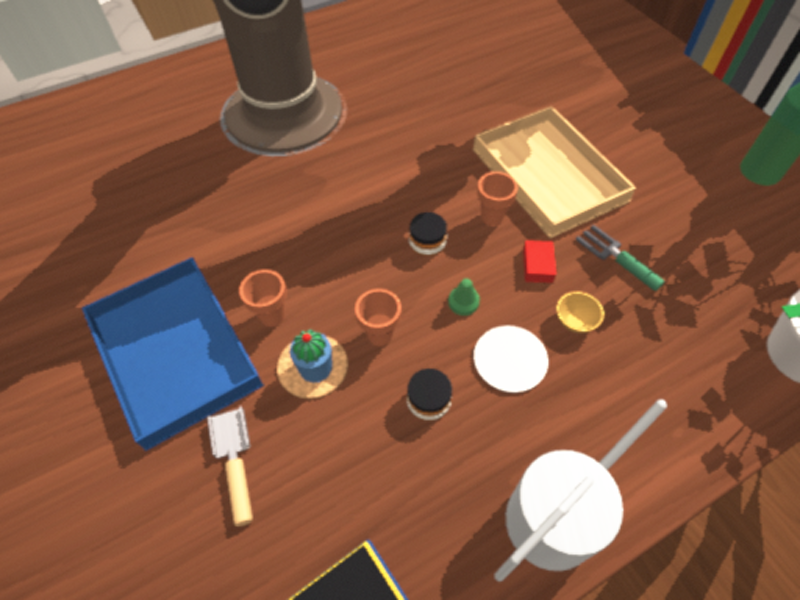

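```bash
cat > h.py <<'E'
import numpy as np,cv2
from scipy.spatial.transform import Rotation as Ro
def load(n): return dict(np.load(n))
def ray(d,p):
    v=d["R"].T@np.linalg.inv(d["camera_matrix"])@np.array([p[0],p[1],1.]);return -d["R"].T@d["t"],v/np.linalg.norm(v)
def plane(d,p,z):
    c,v=ray(d,p);return c+v*(z-c[2])/v[2]
def tri(d1,p1,d2,p2):
    c1,v1=ray(d1,p1);c2,v2=ray(d2,p2)
    s=np.linalg.lstsq(np.c_[v1,-v2],c2-c1,rcond=None)[0]
    a,b=c1+s[0]*v1,c2+s[1]*v2;return (a+b)/2,np.linalg.norm(a-b)
def proj(d,X):
    q=d["camera_matrix"]@(d["R"]@np.asarray(X,float)+d["t"]);return q[:2]/q[2]
def blobs(d,lo,hi,amin=25,close=0):
    m=cv2.inRange(cv2.cvtColor(d["frame"],cv2.COLOR_BGR2HSV),np.array(lo),np.array(hi))
    if close:m=cv2.morphologyEx(m,cv2.MORPH_CLOSE,np.ones((close,close)))
    cs,_=cv2.findContours(m,cv2.RETR_EXTERNAL,cv2.CHAIN_APPROX_NONE)
    return sorted([c for c in cs if cv2.contourArea(c)>amin],key=cv2.contourArea,reverse=True)
E
python3 - <<'E'
from h import *
C=dict(terra=((3,150,140),(12,255,255)),black=((0,0,0),(179,120,50)),white=((0,0,170),(179,60,255)),blue=((95,120,40),(125,255,255)),
 green=((45,100,30),(85,255,255)),red=((0,235,150),(2,255,255)),yel=((15,60,110),(32,255,255)))
for n in("top0.npz","scene0.npz"):
    d=load(n);f=d["frame"];hsv=cv2.cvtColor(f,cv2.COLOR_BGR2HSV)
    pts=[(182,241),(285,232),(332,231),(232,247),(320,200),(310,210),(187,200),(140,165),(100,240)] if n[0]=="t" else [(168,172),(234,188),(318,114),(275,250),(200,250),(180,232),(345,167),(420,170),(350,120)]
    print(n,[hsv[y,x].tolist() for x,y in pts])
    for k,(lo,hi) in C.items():
        print(k,[(*cv2.boundingRect(c),int(cv2.contourArea(c))) for c in blobs(d,lo,hi)[:9]])
E
```

```text
top0.npz [[11, 177, 213], [10, 166, 163], [10, 170, 227], [5, 61, 75], [66, 115, 204], [22, 123, 253], [4, 213, 250], [66, 94, 147], [18, 138, 240]]
terra [(5, 66, 507, 318, 72732), (396, 276, 116, 108, 5174), (0, 71, 81, 76, 4173), (95, 151, 16, 17, 103)]
black []
white [(0, 0, 512, 110, 35927), (213, 142, 38, 37, 1022), (359, 178, 19, 26, 330), (483, 181, 29, 21, 302)]
blue [(347, 203, 70, 89, 5136), (483, 162, 29, 20, 189), (327, 88, 75, 31, 43)]
green [(0, 174, 29, 30, 600), (489, 226, 23, 11, 157), (226, 195, 14, 13, 93), (108, 83, 16, 12, 89), (94, 52, 14, 13, 84), (315, 193, 14, 14, 70), (68, 82, 12, 15, 67), (76, 90, 9, 15, 60), (86, 83, 7, 12, 40)]
red []
yel [(96, 211, 70, 90, 5691), (483, 355, 29, 29, 662), (327, 63, 79, 53, 660), (176, 148, 25, 25, 466), (304, 188, 33, 35, 404), (366, 150, 13, 28, 195), (502, 260, 10, 21, 138)]
scene0.npz [[9, 161, 177], [10, 159, 233], [9, 160, 140], [143, 20, 50], [16, 126, 236], [20, 113, 251], [2, 195, 248], [10, 149, 103], [27, 73, 255]]
terra [(79, 138, 406, 246, 43794), (49, 0, 403, 197, 25165), (0, 232, 144, 152, 12214), (0, 26, 1
[... 154 characters left out ...]
 64, 33, 1007), (262, 237, 25, 26, 362), (263, 137, 21, 19, 297), (483, 20, 29, 50, 271), (147, 0, 33, 9, 180), (484, 0, 24, 29, 165)]
white [(327, 256, 100, 105, 3765), (0, 0, 143, 64, 1862), (303, 208, 48, 43, 1530), (133, 261, 26, 33, 550), (506, 203, 6, 13, 39), (505, 186, 7, 9, 30)]
blue [(53, 166, 114, 121, 7809), (439, 0, 18, 35, 102)]
green [(480, 53, 32, 65, 965), (288, 179, 18, 23, 243), (188, 212, 20, 19, 200), (397, 162, 27, 22, 112), (501, 195, 11, 8, 52)]
red []
yel [(303, 69, 104, 83, 4499), (356, 186, 32, 27, 610), (144, 293, 18, 43, 438), (449, 0, 31, 47, 412), (87, 0, 32, 23, 284), (184, 346, 74, 38, 223), (119, 0, 20, 17, 86), (178, 221, 9, 19, 78), (197, 244, 18, 10, 74)]
```

```bash
python3 - <<'E'
from h import *
for n,P in(("top0.npz",[(182,241),(284,200),(332,241)]),("scene0.npz",[(168,186),(242,198),(318,120)])):
    d=load(n);lab=cv2.cvtColor(d["frame"],cv2.COLOR_BGR2LAB)
    for x,y in P:print(n,lab[y,x-20:x+21,1].tolist())
d=load("top0.npz");hsv=cv2.cvtColor(d["frame"],cv2.COLOR_BGR2HSV)
print([hsv[y,232].tolist() for y in range(228,262,3)]);print([hsv[y,279].tolist() for y in range(144,178,3)])
print([hsv[y,x].tolist() for x,y in((143,190),(140,197),(150,197),(136,190),(372,160),(368,190))])
t=np.hstack([cv2.resize(d["frame"][140:260,165:350],None,fx=4,fy=4,interpolation=cv2.INTER_CUBIC)]);cv2.imwrite("pics/c1.png",t)
E
```

```text
top0.npz [127, 141, 143, 145, 147, 149, 149, 152, 160, 161, 160, 153, 152, 152, 152, 154, 157, 160, 161, 161, 160, 161, 161, 160, 161, 161, 161, 161, 161, 162, 162, 162, 159, 150, 148, 148, 147, 148, 147, 147, 147]
top0.npz [152, 152, 152, 152, 152, 153, 153, 154, 161, 162, 161, 153, 154, 158, 160, 160, 160, 160, 160, 160, 160, 160, 160, 159, 159, 161, 163, 163, 163, 162, 161, 163, 155, 148, 146, 146, 146, 146, 145, 144, 143]
top0.npz [154, 154, 154, 154, 154, 155, 156, 162, 162, 163, 164, 161, 161, 161, 160, 160, 161, 160, 161, 161, 161, 160, 160, 159, 159, 163, 163, 163, 163, 163, 161, 163, 155, 148, 146, 144, 139, 135, 134, 135, 133]
scene0.npz [144, 144, 143, 143, 150, 162, 159, 162, 161, 160, 159, 158, 156, 152, 150, 150, 150, 151, 151, 152, 152, 151, 153, 152, 152, 152, 153, 152, 152, 151, 154, 162, 160, 163, 159, 156, 152, 152, 152, 152, 152]
scene0.npz [150, 152, 152, 152, 155, 162, 159, 162, 161, 158, 156, 150, 150, 150, 150, 151, 152, 151, 152, 153, 152, 153, 153, 152, 152, 151, 151, 151, 151, 151, 152, 154, 163, 160, 162, 155, 150, 151, 151, 152, 153]
scene0.npz [151, 151, 151, 151, 150, 151, 152, 152, 162, 161, 162, 155, 150, 150, 151, 151, 151, 152, 151, 151, 151, 151, 151, 151, 150, 151, 150, 151, 151, 151, 154, 162, 158, 153, 140, 139, 129, 121, 121, 121, 121]
[[10, 161, 163], [11, 164, 168], [10, 156, 147], [6, 69, 78], [5, 63, 77], [6, 64, 76], [7, 60, 76], [4, 57, 76], [8, 70, 69], [10, 119, 101], [11, 168, 164], [10, 166, 134]]
[[10, 152, 168], [10, 148, 162], [8, 68, 90], [7, 54, 85], [9, 57, 85], [8, 56, 86], [7, 53, 86], [8, 56, 86], [10, 69, 89], [14, 70, 198], [10, 151, 169], [10, 151, 164]]
[[7, 42, 141], [11, 141, 127], [9, 96, 152], [8, 66, 154], [27, 90, 255], [8, 9, 239]]
```

View pics/c1.png

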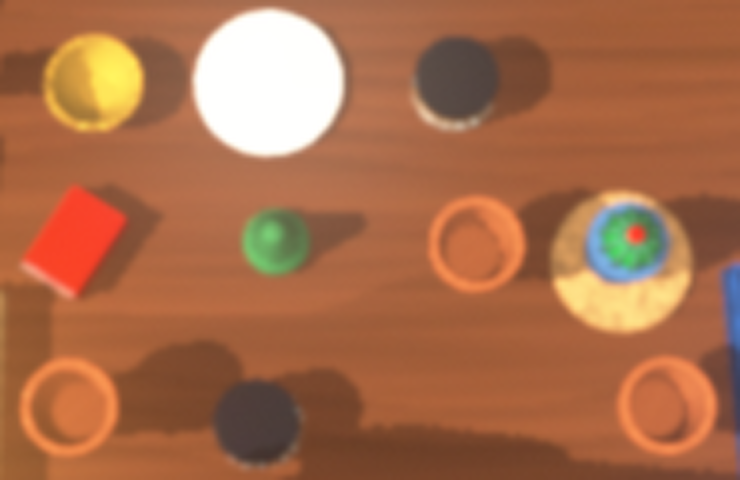

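```bash
cat > m1.py <<'E'
from h import *
T,S=load("top0.npz"),load("scene0.npz")
def mask(d,kind):
    hsv=cv2.cvtColor(d["frame"],cv2.COLOR_BGR2HSV);a=cv2.cvtColor(d["frame"],cv2.COLOR_BGR2LAB)[...,1]
    R=dict(jar=((0,0,0),(179,92,100)),white=((0,0,190),(179,50,255)),green=((45,80,30),(90,255,255)),blue=((95,100,40),(125,255,255)),yel=((13,60,130),(32,255,255)))
    if kind=="pot": return ((a>=157)&(a<168)).astype(np.uint8)*255
    if kind=="red": return (a>178).astype(np.uint8)*255
    return cv2.inRange(hsv,*map(np.array,R[kind]))
def near(d,kind,p,r,close=0):
    m=mask(d,kind);k=np.zeros_like(m);cv2.rectangle(k,(int(p[0]-r),int(p[1]-r)),(int(p[0]+r),int(p[1]+r)),255,-1)
    m&=k
    if close:m=cv2.morphologyEx(m,cv2.MORPH_CLOSE,np.ones((close,close)))
    cs,_=cv2.findContours(m,cv2.RETR_EXTERNAL,cv2.CHAIN_APPROX_NONE);return max(cs,key=cv2.contourArea)
def disc(kind,pt,ps,z,rt,rs,lab):
    e=cv2.fitEllipse(cv2.convexHull(near(T,kind,pt,rt)));c=e[0]
    X=plane(T,c,z)
    sc=(-S["R"].T@S["t"])-X;sc/=np.linalg.norm(sc)
    x,y,w,h=cv2.boundingRect(near(S,kind,ps,rs));cs=(x+(w-1)/2,y-.5+w*sc[2]/2)
    P,g=tri(T,c,S,cs)
    fz=T["camera_matrix"][0,0]/(T["R"]@X+T["t"])[2]
    print(lab,"top plane",X.round(4),"tri",P.round(4),"gap",round(g,4),"dia",(np.array(e[1])/fz).round(4),"r",round(np.hypot(*X[:2]),3));return X
if __name__=="__main__":
    for i,(a,b) in enumerate((((182.5,241.7),(318,120)),((284.2,201),(242,198)),((331.7,241.2),(168,186)))):disc("pot",a,b,.078,15,17,f"pot{i}")
    for i,(a,b) in enumerate((((279,159),(275,248)),((229,245),(274,147)))):disc("jar",a,b,.042,14,16,f"jar{i}")
    disc("white",(232,160),(327,229),.008,24,28,"saucer")
    disc("green",(233,200),(297,190),.01,12,14,"crystal");disc("yel",(188,161),(371,201),.03,16,18,"bowl")
    disc("blue",(321,200),(200,230),.05,14,16,"cactuspot")
    c=cv2.fitEllipse(cv2.convexHull(near(T,"yel",(320,206),20)));print("mat",plane(T,c[0],.006),c[1])
    f=[near(d,"red",p,6).reshape(-1,2).mean(0) for d,p in((T,(324,198)),(S,(196,216)))];print("flower",tri(T,f[0],S,f[1]))
    print("book",plane(T,cv2.minAreaRect(near(T,"red",(184,200),16))[0],.024))
    for k,p,r in(("blue",(382,248),50),("yel",(131,256),48)):
        q=cv2.boxPoints(cv2.minAreaRect(near(T,k,p,r,5)));Q=np.array([plane(T,x,.035) for x in q])
        print(k,Q.round(3).tolist(),"c",Q.mean(0),"sz",np.linalg.norm(Q[1]-Q[0]),np.linalg.norm(Q[2]-Q[1]))
    for n,k,pt,ps in(("trowel","yel",(372,164),(153,314)),("fork","green",(140,170),(410,173))):
        R=[]
        for d,p in((T,pt),(S,ps)):
            c=near(d,k,p,24,3 if k=="green" else 0).reshape(-1,2).astype(float);v=cv2.fitLine(c.astype(np.float32),cv2.DIST_L2,0,.01,.01).ravel()
            s=(c-v[2:])@v[:2];R.append([v[2:]+v[:2]*s.min(),v[2:]+v[:2]*s.max()])
        print(n,[np.round(plane(T,x,.011),4) for x in R[0]],[(tri(T,x,S,y)[0].round(4),round(tri(T,x,S,y)[1],4)) for x in R[0] for y in R[1]])
E
python3 m1.py
```

```text
pot0 top plane [0.4282 0.1971 0.078 ] tri [0.4284 0.1974 0.0774] gap 0.0003 dia [0.0644 0.0679] r 0.471
pot1 top plane [ 0.5333 -0.0749  0.078 ] tri [ 0.5336 -0.0747  0.0768] gap 0.0006 dia [0.0657 0.0676] r 0.539
pot2 top plane [ 0.4222 -0.1985  0.078 ] tri [ 0.4224 -0.199   0.0747] gap 0.0003 dia [0.0673 0.068 ] r 0.467
jar0 top plane [ 0.6567 -0.0678  0.042 ] tri [ 0.6579 -0.067   0.0393] gap 0.0022 dia [0.0529 0.0535] r 0.66
jar1 top plane [0.4176 0.0745 0.042 ] tri [0.4178 0.0747 0.0402] gap 0.0004 dia [0.0529 0.0552] r 0.424
saucer top plane [0.6627 0.0667 0.008 ] tri [0.6643 0.0675 0.0029] gap 0.0014 dia [0.1031 0.1062] r 0.666
crystal top plane [0.545  0.0639 0.01  ] tri [0.5436 0.0639 0.0215] gap 0.0011 dia [0.0378 0.0423] r 0.549
bowl top plane [0.6595 0.1895 0.03  ] tri [0.6596 0.1899 0.0314] gap 0.0014 dia [0.0711 0.076 ] r 0.686
cactuspot top plane [ 0.5367 -0.1811  0.05  ] tri [ 0.5379 -0.1826  0.0412] gap 0.0003 dia [0.0452 0.0532] r 0.566
mat [ 0.52894487 -0.18281481  0.006     ] (35.267784118652344, 35.891483306884766)
flower (array([ 0.53662528, -0.18055476,  0.0919
[... 345 characters left out ...]
66, 0.22, 0.035]] c [0.39566112 0.32565254 0.035     ] sz 0.24816396904687602 0.2208618288370638
trowel [array([ 0.6057, -0.3283,  0.011 ]), array([ 0.6897, -0.3462,  0.011 ])] [(array([ 0.6058, -0.3274,  0.0116]), np.float64(0.0015)), (array([ 0.6374, -0.3691, -0.1501]), np.float64(0.003)), (array([ 0.6578, -0.3128,  0.1335]), np.float64(0.001)), (array([ 0.689 , -0.3453,  0.014 ]), np.float64(0.0))]
fork [array([0.6786, 0.337 , 0.011 ]), array([0.6076, 0.3288, 0.011 ])] [(array([0.6437, 0.2974, 0.0798]), np.float64(0.0534)), (array([0.6789, 0.3374, 0.0119]), np.float64(0.0016)), (array([0.6051, 0.3258, 0.0129]), np.float64(0.0064)), (array([ 0.6414,  0.3652, -0.0533]), np.float64(0.0562))]
```

apply_moves:
  steps:
    - {"jaw": 1, "xyz": [-0.151, -0.127, 0], "delta_rot": [0, 0, 35]}
    - {"jaw": 1, "xyz": [-0.151, -0.127, 0], "delta_rot": [0, 0, 35]}
    - {"jaw": 1, "xyz": [-0.151, -0.127, 0], "delta_rot": [0, 0, 35]}
    - {"jaw": 1, "xyz": [-0.151, -0.127, 0], "delta_rot": [0, 0, 35]}
    - {"jaw": 1, "xyz": [-0.151, -0.127, 0], "delta_rot": [0, 0, 35]}
  newtons: 20

```text
clock: 0.52
tcp_pos: [0.3112, 0.4147, 0.2304]
eef_rot: [0.463, 0.886, -0.001, 0.0]
force: [0.5, 0.0, -0.8]
grip_width: 1.001
gripper_force: 0.0
```

apply_moves:
  steps:
    - {"jaw": 1, "xyz": [-0.19, -0.06, 0], "delta_rot": [0, 0, 35.2]}
    - {"jaw": 1, "xyz": [-0.19, -0.06, 0], "delta_rot": [0, 0, 35.2]}
    - {"jaw": 1, "xyz": [-0.19, -0.06, 0], "delta_rot": [0, 0, 35.2]}
    - {"jaw": 1, "xyz": [-0.19, -0.06, 0], "delta_rot": [0, 0, 35.2]}
    - {"jaw": 1, "xyz": [-0.19, -0.06, 0], "delta_rot": [0, 0, 35.2]}

```text
clock: 0.93
tcp_pos: [0.371, 0.2253, 0.2305]
eef_rot: [0.709, 0.705, -0.0, -0.0]
force: [0.4, -0.3, -0.1]
grip_width: 0.997
gripper_force: 0.0
```

```bash
cat >> h.py <<'E'
def state():
    from bench import get_obs
    o=get_obs();R=Ro.from_quat(o["eef_rot"]).as_matrix();y=R[:,1]
    print("t",round(o["clock"],2),"tcp",o["tcp_pos"].round(4),"yaw_y",round(np.degrees(np.arctan2(y[1],y[0])),1),"zaxis",R[:,2].round(3),"w",round(o["grip_width"]*88,1),"gf",round(o["gripper_force"],1),"F",o["force"].round(1),"j7",round(o["joint_positions"][6],2))
    return o,R
def to(target,yaw=None):
    o,R=state();print("tool shift",(R.T@(np.asarray(target)-o["tcp_pos"])).round(4))
E
python3 -c "
from h import *
to((.537,-.181,.2))
T=load('top0.npz')
from m1 import near
P=[plane(T,(x/1.5625,y/1.5625),.035).round(3) for x,y in((159,331),(258,331),(255,468),(152,468))];print(P,np.mean(P,0))"
```

```text
t 0.93 tcp [0.371  0.2253 0.2305] yaw_y -0.3 zaxis [-0. -0. -1.] w 87.7 gf 0.0 F [ 0.4 -0.3 -0.1] j7 -0.63
tool shift [-0.4054  0.1682  0.0306]
[array([0.515, 0.425, 0.035]), array([0.513, 0.251, 0.035]), array([0.275, 0.253, 0.035]), array([0.278, 0.429, 0.035])] [0.39525 0.3395  0.035  ]
```

apply_moves:
  steps:
    - {"jaw": 1, "xyz": [-0.19, 0.078, 0], "delta_rot": [0, 0, 0]}
    - {"jaw": 1, "xyz": [-0.19, 0.078, 0], "delta_rot": [0, 0, 0]}
    - {"jaw": 1, "xyz": [-0.19, 0.078, 0], "delta_rot": [0, 0, 0]}
    - {"jaw": 1, "xyz": [-0.19, 0.078, 0], "delta_rot": [0, 0, 0]}
    - {"jaw": 1, "xyz": [-0.19, 0.078, 0], "delta_rot": [0, 0, 0]}

```text
clock: 1.35
tcp_pos: [0.4494, 0.0364, 0.2308]
eef_rot: [0.706, 0.708, 0.0, 0.0]
force: [1.6, -0.1, -0.8]
grip_width: 1.002
gripper_force: 0.0
```

apply_moves:
  steps:
    - {"jaw": 1, "xyz": [-0.19, 0.078, 0], "delta_rot": [0, 0, 0]}
    - {"jaw": 1, "xyz": [-0.19, 0.078, 0], "delta_rot": [0, 0, 0]}
    - {"jaw": 1, "xyz": [-0.19, 0.078, 0], "delta_rot": [0, 0, 0]}
    - {"jaw": 1, "xyz": [-0.19, 0.078, 0], "delta_rot": [0, 0, 0]}
    - {"jaw": 1, "xyz": [-0.19, 0.078, 0], "delta_rot": [0, 0, 0]}

```text
clock: 1.77
tcp_pos: [0.5281, -0.1532, 0.2305]
eef_rot: [0.706, 0.708, -0.0, 0.0]
force: [1.4, 0.4, -0.4]
grip_width: 1.0
gripper_force: 0.0
```

apply_moves:
  steps:
    - {"jaw": 1, "xyz": [-0.026, 0.01, 0.0], "delta_rot": [0, 0, 0]}
    - {"jaw": 1, "xyz": [-0.026, 0.01, 0.0], "delta_rot": [0, 0, 0]}
    - {"jaw": 1, "xyz": [-0.026, 0.01, 0.0], "delta_rot": [0, 0, 0]}
    - {"jaw": 1, "xyz": [-0.026, 0.01, 0.0], "delta_rot": [0, 0, 0]}

```text
clock: 2.1
tcp_pos: [0.5373, -0.1761, 0.2301]
eef_rot: [0.706, 0.708, -0.0, -0.001]
force: [-1.2, -0.2, 0.3]
grip_width: 0.999
gripper_force: 0.0
```

```bash
python3 -c "
from h import *
from bench import get_image
to((.537,-.181,.036))
d=get_image('wrist');np.savez('w1.npz',**d);cv2.imwrite('pics/w1.png',d['frame']);print((-d['R'].T@d['t']).round(3),proj(d,(.5366,-.1806,.092)),proj(d,(.529,-.183,.006)))"
```

```text
t 2.1 tcp [ 0.5373 -0.1761  0.2301] yaw_y 0.2 zaxis [-0.001  0.001 -1.   ] w 87.9 gf 0.0 F [-1.2 -0.2  0.3] j7 0.48
tool shift [-5.000e-03 -1.000e-04  1.941e-01]
[ 0.537 -0.102  0.384] [257.89382885 187.27507865] [252.56147548 172.96636716]
```

View pics/w1.png

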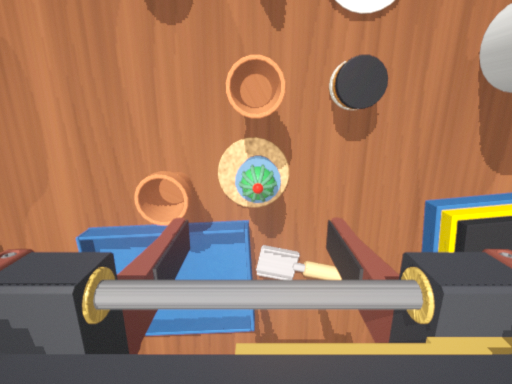

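apply_moves:
  steps:
    - {"jaw": 1, "xyz": [-0.004, 0, 0.194], "delta_rot": [0, 0, 0]}
    - {"jaw": 1, "xyz": [-0.004, 0, 0.194], "delta_rot": [0, 0, 0]}
    - {"jaw": 1, "xyz": [-0.004, 0, 0.194], "delta_rot": [0, 0, 0]}
    - {"jaw": 1, "xyz": [-0.004, 0, 0.194], "delta_rot": [0, 0, 0]}
    - {"jaw": 1, "xyz": [-0.004, 0, 0.194], "delta_rot": [0, 0, 0]}

```text
clock: 2.57
tcp_pos: [0.5362, -0.178, 0.0334]
eef_rot: [0.705, 0.709, -0.0, -0.002]
force: [0.8, 0.1, -0.7]
grip_width: 0.997
gripper_force: 0.0
```

apply_moves:
  steps:
    - {"jaw": 1, "xyz": [0, 0, 0]}
    - {"jaw": 0.4, "xyz": [0, 0, 0]}
    - {"jaw": 0.4, "xyz": [0, 0, 0]}
    - {"jaw": 0.4, "xyz": [0, 0, 0]}
    - {"jaw": 0.4, "xyz": [0, 0, 0]}
  newtons: 20

```text
validation failed for argument at $.st...
```

apply_moves:
  steps:
    - {"jaw": 0.4, "xyz": [0, 0, 0]}
    - {"jaw": 0.4, "xyz": [0, 0, 0]}
    - {"jaw": 0.4, "xyz": [0, 0, 0]}

```text
validation failed for argument at $.st...
```

apply_moves:
  steps:
    - {"jaw": 1, "xyz": [-0.002, 0, -0.003], "delta_rot": [0, 0, 0]}
    - {"jaw": 0.4, "xyz": [-0.002, 0, -0.003], "delta_rot": [0, 0, 0]}
    - {"jaw": 0.4, "xyz": [-0.002, 0, -0.003], "delta_rot": [0, 0, 0]}
    - {"jaw": 0.4, "xyz": [-0.002, 0, -0.003], "delta_rot": [0, 0, 0]}
    - {"jaw": 0.4, "xyz": [-0.002, 0, -0.003], "delta_rot": [0, 0, 0]}
  newtons: 20

```text
clock: 2.98
tcp_pos: [0.5392, -0.1828, 0.0418]
eef_rot: [0.706, 0.708, 0.001, 0.001]
force: [0.1, 0.8, 0.2]
grip_width: 0.732
gripper_force: 0.0
```

apply_moves:
  steps:
    - {"jaw": 0.4, "xyz": [0, 0, 0], "delta_rot": [0, 0, 0]}
    - {"jaw": 0.4, "xyz": [0, 0, 0], "delta_rot": [0, 0, 0]}
    - {"jaw": 0.4, "xyz": [0, 0, 0], "delta_rot": [0, 0, 0]}

```text
clock: 3.23
tcp_pos: [0.5382, -0.183, 0.0409]
eef_rot: [0.706, 0.708, 0.001, 0.0]
force: [-4.2, 1.4, 9.2]
grip_width: 0.627
gripper_force: 20.0
```

apply_moves:
  steps:
    - {"jaw": 0.4, "xyz": [0, 0, -0.01], "delta_rot": [0, 0, 0]}
    - {"jaw": 0.4, "xyz": [0, 0, -0.04], "delta_rot": [0, 0, 0]}
    - {"jaw": 0.4, "xyz": [0, 0, -0.075], "delta_rot": [0, 0, 0]}
    - {"jaw": 0.4, "xyz": [0, 0, -0.11], "delta_rot": [0, 0, 0]}
    - {"jaw": 0.4, "xyz": [0, 0, -0.13], "delta_rot": [0, 0, 0]}

```text
clock: 3.65
tcp_pos: [0.5385, -0.1838, 0.1736]
eef_rot: [0.706, 0.708, 0.001, 0.001]
force: [0.5, -0.7, -3.3]
grip_width: 0.627
gripper_force: 20.0
```

apply_moves:
  steps:
    - {"jaw": 0.4, "xyz": [0.02, 0.01, 0], "delta_rot": [0, 0, 0]}
    - {"jaw": 0.4, "xyz": [0.05, 0.025, 0], "delta_rot": [0, 0, 0]}
    - {"jaw": 0.4, "xyz": [0.08, 0.04, 0], "delta_rot": [0, 0, 0]}
    - {"jaw": 0.4, "xyz": [0.11, 0.055, 0], "delta_rot": [0, 0, 0]}
    - {"jaw": 0.4, "xyz": [0.14, 0.07, 0], "delta_rot": [0, 0, 0]}

```text
clock: 4.07
tcp_pos: [0.6077, -0.0412, 0.1704]
eef_rot: [0.706, 0.708, 0.0, 0.0]
force: [0.0, -0.0, -2.1]
grip_width: 0.627
gripper_force: 20.0
```

apply_moves:
  steps:
    - {"jaw": 0.4, "xyz": [0.03, 0.015, 0], "delta_rot": [0, 0, 0]}
    - {"jaw": 0.4, "xyz": [0.06, 0.03, 0], "delta_rot": [0, 0, 0]}
    - {"jaw": 0.4, "xyz": [0.09, 0.045, 0], "delta_rot": [0, 0, 0]}
    - {"jaw": 0.4, "xyz": [0.108, 0.054, 0], "delta_rot": [0, 0, 0]}
    - {"jaw": 0.4, "xyz": [0.108, 0.054, 0], "delta_rot": [0, 0, 0]}

```text
clock: 4.48
tcp_pos: [0.6621, 0.0724, 0.1692]
eef_rot: [0.703, 0.711, 0.001, -0.001]
force: [-0.0, 1.3, -2.3]
grip_width: 0.626
gripper_force: 20.0
```

```bash
python3 -c "
from h import *
to((.6635,.065,.043))"
```

```text
t 4.48 tcp [0.6621 0.0724 0.1692] yaw_y 0.6 zaxis [-0.     0.002 -1.   ] w 55.1 gf 20.0 F [-0.   1.3 -2.3] j7 0.12
tool shift [-0.0077  0.0013  0.1262]
```

apply_moves:
  steps:
    - {"jaw": 0.4, "xyz": [0, 0, 0.03], "delta_rot": [0, 0, 0]}
    - {"jaw": 0.4, "xyz": [0, 0, 0.06], "delta_rot": [0, 0, 0]}
    - {"jaw": 0.4, "xyz": [0, 0, 0.09], "delta_rot": [0, 0, 0]}
    - {"jaw": 0.4, "xyz": [0, 0, 0.11], "delta_rot": [0, 0, 0]}
    - {"jaw": 0.4, "xyz": [0, 0, 0.115], "delta_rot": [0, 0, 0]}

```text
clock: 4.9
tcp_pos: [0.6583, 0.065, 0.0512]
eef_rot: [0.706, 0.708, -0.003, -0.002]
force: [-0.4, 0.6, -2.7]
grip_width: 0.625
gripper_force: 20.0
```

apply_moves:
  steps:
    - {"jaw": 0.4, "xyz": [0, 0, 0.0], "delta_rot": [0, 0, 0]}
    - {"jaw": 0.4, "xyz": [0, 0, 0.003], "delta_rot": [0, 0, 0]}
    - {"jaw": 0.4, "xyz": [0, 0, 0.006], "delta_rot": [0, 0, 0]}
    - {"jaw": 0.4, "xyz": [0, 0, 0.008], "delta_rot": [0, 0, 0]}
    - {"jaw": 0.4, "xyz": [0, 0, 0.009], "delta_rot": [0, 0, 0]}

```text
clock: 5.32
tcp_pos: [0.6616, 0.0655, 0.0465]
eef_rot: [0.706, 0.708, 0.001, 0.0]
force: [-0.4, -0.2, -1.1]
grip_width: 0.625
gripper_force: 20.0
```

apply_moves:
  steps:
    - {"jaw": 0.4, "xyz": [0, 0, 0.001], "delta_rot": [0, 0, 0]}
    - {"jaw": 0.4, "xyz": [0, 0, 0.002], "delta_rot": [0, 0, 0]}
    - {"jaw": 0.4, "xyz": [0, 0, 0.003], "delta_rot": [0, 0, 0]}
    - {"jaw": 0.4, "xyz": [0, 0, 0.003], "delta_rot": [0, 0, 0]}

```text
clock: 5.65
tcp_pos: [0.6613, 0.0654, 0.0431]
eef_rot: [0.706, 0.708, 0.0, 0.0]
force: [-1.4, 1.3, 1.2]
grip_width: 0.628
gripper_force: 20.0
```

apply_moves:
  steps:
    - {"jaw": 1, "xyz": [0, 0, 0], "delta_rot": [0, 0, 0]}
    - {"jaw": 1, "xyz": [0, 0, 0], "delta_rot": [0, 0, 0]}
    - {"jaw": 1, "xyz": [0, 0, 0], "delta_rot": [0, 0, 0]}
    - {"jaw": 1, "xyz": [0, 0, 0], "delta_rot": [0, 0, 0]}

```text
clock: 5.98
tcp_pos: [0.6612, 0.0654, 0.0427]
eef_rot: [0.706, 0.708, 0.0, 0.0]
force: [-0.7, 0.3, 0.2]
grip_width: 0.889
gripper_force: 0.0
```

apply_moves:
  steps:
    - {"jaw": 1, "xyz": [0, 0, -0.02], "delta_rot": [0, 0, 0]}
    - {"jaw": 1, "xyz": [0, 0, -0.06], "delta_rot": [0, 0, 0]}
    - {"jaw": 1, "xyz": [0, 0, -0.1], "delta_rot": [0, 0, 0]}
    - {"jaw": 1, "xyz": [0, 0, -0.14], "delta_rot": [0, 0, 0]}
    - {"jaw": 1, "xyz": [0, 0, -0.17], "delta_rot": [0, 0, 0]}

```text
clock: 6.4
tcp_pos: [0.6618, 0.065, 0.2162]
eef_rot: [0.706, 0.708, 0.001, 0.001]
force: [0.8, 1.0, -0.5]
grip_width: 1.003
gripper_force: 0.0
```

apply_moves:
  steps:
    - {"jaw": 1, "xyz": [-0.14, -0.128, 0], "delta_rot": [0, 0, 0]}
    - {"jaw": 1, "xyz": [-0.14, -0.128, 0], "delta_rot": [0, 0, 0]}
    - {"jaw": 1, "xyz": [-0.14, -0.128, 0], "delta_rot": [0, 0, 0]}
    - {"jaw": 1, "xyz": [-0.14, -0.128, 0], "delta_rot": [0, 0, 0]}
    - {"jaw": 1, "xyz": [-0.14, -0.128, 0], "delta_rot": [0, 0, 0]}

```text
clock: 6.82
tcp_pos: [0.5303, -0.0788, 0.213]
eef_rot: [0.708, 0.707, -0.0, -0.0]
force: [-0.2, -1.1, 0.3]
grip_width: 0.998
gripper_force: 0.0
```

apply_moves:
  steps:
    - {"jaw": 1, "xyz": [0, 0, 0], "delta_rot": [0, 0, 0]}
    - {"jaw": 1, "xyz": [0, 0, 0], "delta_rot": [0, 0, 0]}

```text
clock: 6.98
tcp_pos: [0.5331, -0.0759, 0.2133]
eef_rot: [0.707, 0.707, 0.001, 0.0]
force: [0.6, 0.7, 0.1]
grip_width: 1.0
gripper_force: 0.0
```

```bash
cat > m2.py <<'E'
from h import *
import m1,sys
from bench import get_image
to((.5335,-.0748,.065))
for n in("top","scene"):
    d=get_image(n);np.savez(n+"1.npz",**d);cv2.imwrite(f"pics/{n}1.png",d["frame"])
m1.T,m1.S=load("top1.npz"),load("scene1.npz")
d=get_image("wrist");np.savez("w2.npz",**d);cv2.imwrite("pics/w2.png",d["frame"])
m1.disc("blue",proj(m1.T,(.662,.066,.06)),proj(m1.S,(.662,.066,.035)),.06,14,18,"cactus")
f=[m1.near(x,"red",proj(x,(.662,.066,.1)),8).reshape(-1,2).mean(0) for x in(m1.T,m1.S)];print("flower",tri(m1.T,f[0],m1.S,f[1]))
c=cv2.fitEllipse(cv2.convexHull(m1.near(m1.S,"yel",proj(m1.S,(.529,-.183,.006)),30,3)));print("mat(scene)",plane(m1.S,c[0],.006),c[1])
E
python3 m2.py
```

```text
t 6.98 tcp [ 0.5331 -0.0759  0.2133] yaw_y 0.0 zaxis [ 0.001  0.001 -1.   ] w 88.0 gf 0.0 F [0.6 0.7 0.1] j7 0.29
tool shift [0.0009 0.0002 0.1483]
cactus top plane [0.6424 0.0658 0.06  ] tri [0.6528 0.0717 0.0291] gap 0.0109 dia [0.018  0.0293] r 0.646
flower (array([0.65982789, 0.06813367, 0.09528397]), np.float64(0.00186728972760843))
mat(scene) [ 0.53373507 -0.18399709  0.006     ] (40.32168197631836, 45.84210968017578)
```

apply_moves:
  steps:
    - {"jaw": 1, "xyz": [0.001, 0, 0.151], "delta_rot": [0, 0, 0]}
    - {"jaw": 1, "xyz": [0.001, 0, 0.151], "delta_rot": [0, 0, 0]}
    - {"jaw": 1, "xyz": [0.001, 0, 0.151], "delta_rot": [0, 0, 0]}
    - {"jaw": 1, "xyz": [0.001, 0, 0.151], "delta_rot": [0, 0, 0]}
    - {"jaw": 1, "xyz": [0.001, 0, 0.151], "delta_rot": [0, 0, 0]}

```text
clock: 7.55
tcp_pos: [0.5306, -0.0722, 0.0563]
eef_rot: [0.705, 0.709, -0.003, -0.003]
force: [-0.3, -0.0, 0.0]
grip_width: 0.998
gripper_force: 0.0
```

apply_moves:
  steps:
    - {"jaw": 1, "xyz": [0, 0, 0], "delta_rot": [0, 0, 0]}
    - {"jaw": 0.5, "xyz": [0, 0, 0], "delta_rot": [0, 0, 0]}
    - {"jaw": 0.5, "xyz": [0, 0, 0], "delta_rot": [0, 0, 0]}
    - {"jaw": 0.5, "xyz": [0, 0, 0], "delta_rot": [0, 0, 0]}
    - {"jaw": 0.5, "xyz": [0, 0, 0], "delta_rot": [0, 0, 0]}
  newtons: 15

```text
clock: 7.97
tcp_pos: [0.5345, -0.0738, 0.0631]
eef_rot: [0.706, 0.708, 0.001, 0.001]
force: [0.7, 0.9, 0.0]
grip_width: 0.74
gripper_force: 0.0
```

apply_moves:
  steps:
    - {"jaw": 0.5, "xyz": [0, 0, 0], "delta_rot": [0, 0, 0]}
    - {"jaw": 0.5, "xyz": [0, 0, 0], "delta_rot": [0, 0, 0]}

```text
clock: 8.13
tcp_pos: [0.5344, -0.0739, 0.0629]
eef_rot: [0.706, 0.708, 0.001, 0.001]
force: [-0.9, 1.3, 7.1]
grip_width: 0.718
gripper_force: 15.0
```

apply_moves:
  steps:
    - {"jaw": 0.5, "xyz": [0, 0, -0.02], "delta_rot": [0, 0, 0]}
    - {"jaw": 0.5, "xyz": [0, 0, -0.05], "delta_rot": [0, 0, 0]}
    - {"jaw": 0.5, "xyz": [-0.03, 0, -0.05], "delta_rot": [0, 0, 0]}
    - {"jaw": 0.5, "xyz": [-0.06, -0.002, -0.05], "delta_rot": [0, 0, 0]}
    - {"jaw": 0.5, "xyz": [-0.09, -0.004, -0.05], "delta_rot": [0, 0, 0]}

```text
clock: 8.55
tcp_pos: [0.5303, -0.1641, 0.1126]
eef_rot: [0.705, 0.709, 0.001, 0.001]
force: [0.2, -0.1, -1.1]
grip_width: 0.715
gripper_force: 15.0
```

apply_moves:
  steps:
    - {"jaw": 0.5, "xyz": [-0.019, 0, 0], "delta_rot": [0, 0, 0]}
    - {"jaw": 0.5, "xyz": [-0.019, 0, 0.01], "delta_rot": [0, 0, 0]}
    - {"jaw": 0.5, "xyz": [-0.019, 0, 0.03], "delta_rot": [0, 0, 0]}
    - {"jaw": 0.5, "xyz": [-0.019, 0, 0.038], "delta_rot": [0, 0, 0]}
    - {"jaw": 0.5, "xyz": [-0.019, 0, 0.041], "delta_rot": [0, 0, 0]}

```text
clock: 8.97
tcp_pos: [0.5288, -0.1818, 0.0691]
eef_rot: [0.706, 0.708, -0.001, -0.001]
force: [-1.1, 0.7, 6.5]
grip_width: 0.715
gripper_force: 15.0
```

apply_moves:
  steps:
    - {"jaw": 0.5, "xyz": [0, 0, 0.002], "delta_rot": [0, 0, 0]}
    - {"jaw": 0.5, "xyz": [0, 0, 0.004], "delta_rot": [0, 0, 0]}
    - {"jaw": 0.5, "xyz": [0, 0, 0.005], "delta_rot": [0, 0, 0]}
    - {"jaw": 0.5, "xyz": [0, 0, 0.005], "delta_rot": [0, 0, 0]}

```text
clock: 9.3
tcp_pos: [0.5298, -0.1826, 0.0676]
eef_rot: [0.706, 0.708, 0.001, -0.0]
force: [-7.0, 1.7, 17.3]
grip_width: 0.711
gripper_force: 15.0
```

apply_moves:
  steps:
    - {"jaw": 1, "xyz": [0, 0, -0.002], "delta_rot": [0, 0, 0]}
    - {"jaw": 1, "xyz": [0, 0, -0.002], "delta_rot": [0, 0, 0]}
    - {"jaw": 1, "xyz": [0, 0, -0.002], "delta_rot": [0, 0, 0]}
    - {"jaw": 1, "xyz": [0, 0, -0.03], "delta_rot": [0, 0, 0]}
    - {"jaw": 1, "xyz": [0, 0, -0.07], "delta_rot": [0, 0, 0]}

```text
clock: 9.72
tcp_pos: [0.5277, -0.1818, 0.1335]
eef_rot: [0.706, 0.708, -0.002, -0.003]
force: [1.7, 0.3, 0.3]
grip_width: 0.995
gripper_force: 0.0
```

apply_moves:
  steps:
    - {"jaw": 1, "xyz": [0, 0, -0.02], "delta_rot": [0, 0, 0]}
    - {"jaw": 1, "xyz": [-0.004, -0.03, -0.02], "delta_rot": [0, 0, 0]}
    - {"jaw": 1, "xyz": [-0.016, -0.07, -0.02], "delta_rot": [0, 0, 0]}
    - {"jaw": 1, "xyz": [-0.016, -0.108, -0.02], "delta_rot": [0, 0, 0]}
    - {"jaw": 1, "xyz": [-0.016, -0.108, -0.02], "delta_rot": [0, 0, 0]}

```text
clock: 10.13
tcp_pos: [0.4143, -0.1996, 0.1548]
eef_rot: [0.708, 0.706, -0.0, -0.003]
force: [0.4, 0.5, -0.7]
grip_width: 1.004
gripper_force: 0.0
```

apply_moves:
  steps:
    - {"jaw": 1, "xyz": [0, 0, 0], "delta_rot": [0, 0, 0]}
    - {"jaw": 1, "xyz": [0, 0, 0], "delta_rot": [0, 0, 0]}

```text
clock: 10.3
tcp_pos: [0.423, -0.1989, 0.1561]
eef_rot: [0.706, 0.708, 0.001, 0.001]
force: [0.7, -0.7, 0.5]
grip_width: 1.0
gripper_force: 0.0
```

```bash
python3 -c "
from h import *
from bench import get_image
to((.4223,-.1987,.062))
d=get_image('wrist');np.savez('w3.npz',**d);cv2.imwrite('pics/w3.png',d['frame']);print(proj(d,(.4223,-.1987,.078)),proj(d,(.530,-.183,.084)))"
```

```text
t 10.3 tcp [ 0.423  -0.1989  0.1561] yaw_y 0.2 zaxis [ 0.002  0.    -1.   ] w 88.0 gf 0.0 F [ 0.7 -0.7  0.5] j7 0.59
tool shift [ 0.0002 -0.0009  0.0941]
[257.5430766  199.66711326] [384.68813991 184.6352989 ]
```

View pics/w3.png

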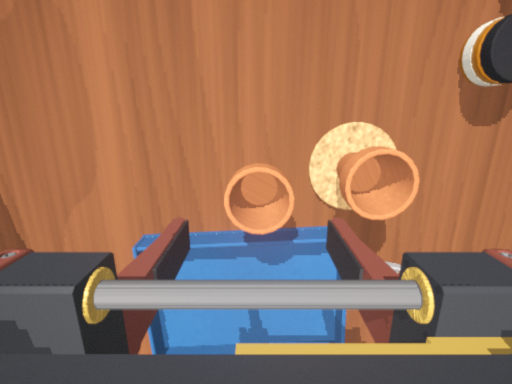

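```bash
cat > m3.py <<'E'
from h import *
import m1,sys
def rim(d,p,r,z):
    c=cv2.fitEllipse(cv2.convexHull(m1.near(d,"pot",p,r,3)));return plane(d,c[0],z).round(4),np.round(c[0],1),np.round(c[1],1)
if __name__=="__main__":
    d=load("w3.npz")
    for p,z in(((259,199),.078),((380,183),.084)):print(rim(d,p,38,z))
    m=m1.mask(d,"yel");ys,xs=np.nonzero(m[120:215,300:402]);print(plane(d,(xs.min()+300,166),.006),plane(d,(355,ys.min()+120),.006),plane(d,(350,ys.max()+120),.006))
    hsv=cv2.cvtColor(d["frame"],cv2.COLOR_BGR2HSV);print(hsv[130,355],hsv[205,350],hsv[60,300],hsv[210,385])
E
python3 m3.py
```

```text
Traceback (most recent call last):
  File "m3.py", line 7, in <module>
    for p,z in(((259,199),.078),((380,183),.084)):print(rim(d,p,38,z))
                                                        ~~~^^^^^^^^^^
  File "m3.py", line 4, in rim
    c=cv2.fitEllipse(cv2.convexHull(m1.near(d,"pot",p,r,3)));return plane(d,c[0],z).round(4),np.round(c[0],1),np.round(c[1],1)
                                    ~~~~~~~^^^^^^^^^^^^^^^
  File "m1.py", line 13, in near
    cs,_=cv2.findContours(m,cv2.RETR_EXTERNAL,cv2.CHAIN_APPROX_NONE);return max(cs,key=cv2.contourArea)
                                                                            ~~~^^^^^^^^^^^^^^^^^^^^^^^^
ValueError: max() iterable argument is empty
```

apply_moves:
  steps:
    - {"jaw": 1, "xyz": [0, 0, 0.03], "delta_rot": [0, 0, 0]}
    - {"jaw": 1, "xyz": [0, 0, 0.06], "delta_rot": [0, 0, 0]}
    - {"jaw": 1, "xyz": [0, 0, 0.085], "delta_rot": [0, 0, 0]}
    - {"jaw": 1, "xyz": [0, 0, 0.094], "delta_rot": [0, 0, 0]}
    - {"jaw": 1, "xyz": [0, 0, 0.094], "delta_rot": [0, 0, 0]}

```text
clock: 10.77
tcp_pos: [0.4214, -0.1989, 0.0597]
eef_rot: [0.706, 0.708, -0.001, -0.002]
force: [-1.5, -0.4, 0.5]
grip_width: 1.001
gripper_force: 0.0
```

apply_moves:
  steps:
    - {"jaw": 1, "xyz": [0, 0, 0], "delta_rot": [0, 0, 0]}
    - {"jaw": 0.5, "xyz": [0, 0, 0], "delta_rot": [0, 0, 0]}
    - {"jaw": 0.5, "xyz": [0, 0, 0], "delta_rot": [0, 0, 0]}
    - {"jaw": 0.5, "xyz": [0, 0, 0], "delta_rot": [0, 0, 0]}
    - {"jaw": 0.5, "xyz": [0, 0, 0], "delta_rot": [0, 0, 0]}
  newtons: 15

```text
clock: 11.18
tcp_pos: [0.4225, -0.1993, 0.0625]
eef_rot: [0.706, 0.708, 0.001, 0.001]
force: [0.7, 0.2, 0.0]
grip_width: 0.736
gripper_force: 0.3
```

apply_moves:
  steps:
    - {"jaw": 0.5, "xyz": [0, 0, 0], "delta_rot": [0, 0, 0]}
    - {"jaw": 0.5, "xyz": [0, 0, 0], "delta_rot": [0, 0, 0]}

```text
clock: 11.35
tcp_pos: [0.4225, -0.1993, 0.0623]
eef_rot: [0.706, 0.708, 0.001, 0.001]
force: [-0.3, 0.7, 6.2]
grip_width: 0.71
gripper_force: 15.0
```

```bash
python3 - <<'E'
from h import *
d=load("w3.npz");f=d["frame"];hsv=cv2.cvtColor(f,cv2.COLOR_BGR2HSV);lab=cv2.cvtColor(f,cv2.COLOR_BGR2LAB)
for x,y in((380,183),(259,196)):
    print([hsv[y,i].tolist() for i in range(x-44,x+46,4)]);print(lab[y,x-44:x+46:4,1].tolist())
print([hsv[y,x].tolist() for x,y in((355,130),(350,205),(300,60),(318,165))])
E
```

```text
[[17, 112, 214], [11, 154, 184], [11, 149, 197], [14, 132, 255], [11, 147, 211], [11, 152, 207], [12, 151, 211], [11, 148, 212], [11, 150, 211], [11, 148, 208], [11, 148, 201], [11, 155, 183], [11, 151, 182], [11, 153, 182], [12, 149, 205], [11, 148, 212], [11, 150, 211], [11, 149, 207], [11, 146, 204], [11, 150, 200], [13, 137, 255], [11, 149, 175], [12, 148, 181]]
[136, 151, 153, 146, 152, 153, 153, 152, 153, 152, 152, 152, 152, 151, 152, 153, 153, 152, 152, 152, 150, 149, 149]
[[11, 143, 185], [11, 147, 186], [11, 145, 194], [13, 139, 255], [10, 155, 148], [10, 152, 153], [10, 151, 155], [11, 149, 190], [11, 147, 210], [11, 148, 212], [12, 149, 214], [11, 152, 212], [12, 152, 210], [12, 152, 212], [11, 148, 212], [11, 150, 191], [11, 153, 185], [11, 151, 189], [11, 146, 199], [14, 129, 255], [11, 146, 189], [12, 148, 188], [11, 143, 189]]
[149, 150, 150, 152, 150, 150, 150, 152, 153, 153, 152, 153, 153, 152, 152, 152, 152, 152, 153, 146, 150, 149, 150]
[[17, 109, 234], [12, 148, 213], [11, 148, 176], [18, 103, 255]]
```

```bash
cat > m3.py <<'E'
from h import *
def hull(d,lo,hi,p,r):
    m=cv2.inRange(cv2.cvtColor(d["frame"],cv2.COLOR_BGR2HSV),np.array(lo),np.array(hi));k=np.zeros_like(m);cv2.circle(k,(int(p[0]),int(p[1])),r,255,-1)
    m=cv2.morphologyEx(m&k,cv2.MORPH_OPEN,np.ones((2,2)));return cv2.convexHull(cv2.findNonZero(m))
def rim(d,p,r,z):
    c=cv2.fitEllipse(hull(d,(9,120,235),(15,190,255),p,r));return plane(d,c[0],z).round(4),np.round(c[0],1),np.round(c[1],1)
if __name__=="__main__":
    d=load("w3.npz")
    for p,z in(((259,199),.078),((378,183),.084)):print(rim(d,p,42,z))
    h=hull(d,(16,60,150),(24,125,255),(353,166),55).reshape(-1,2);print("mat",cv2.fitEllipse(h)[:2],plane(d,cv2.fitEllipse(h)[0],.006),plane(d,cv2.minEnclosingCircle(h)[0],.006),cv2.minEnclosingCircle(h)[1])
E
python3 m3.py
```

```text
(array([ 0.424 , -0.1994,  0.078 ]), array([259.4, 200.5]), array([67.3, 69.6]))
(array([ 0.5275, -0.1818,  0.084 ]), array([381.9, 183.3]), array([72.3, 74.8]))
mat ((353.7748718261719, 165.96240234375), (83.24720764160156, 92.21943664550781)) [ 0.52986177 -0.18164967  0.006     ] [ 0.53019779 -0.1819776   0.006     ] 46.22795867919922
```

apply_moves:
  steps:
    - {"jaw": 0.5, "xyz": [0, 0, -0.02], "delta_rot": [0, 0, 0]}
    - {"jaw": 0.5, "xyz": [0, 0, -0.05], "delta_rot": [0, 0, 0]}
    - {"jaw": 0.5, "xyz": [0, 0, -0.085], "delta_rot": [0, 0, 0]}
    - {"jaw": 0.5, "xyz": [0, 0, -0.11], "delta_rot": [0, 0, 0]}
    - {"jaw": 0.5, "xyz": [0, 0, -0.115], "delta_rot": [0, 0, 0]}

```text
clock: 11.77
tcp_pos: [0.4233, -0.2003, 0.1802]
eef_rot: [0.706, 0.708, 0.002, 0.002]
force: [0.9, -0.3, -0.0]
grip_width: 0.711
gripper_force: 15.0
```

apply_moves:
  steps:
    - {"jaw": 0.5, "xyz": [0.005, 0.03, 0], "delta_rot": [0, 0, 0]}
    - {"jaw": 0.5, "xyz": [0.01, 0.06, 0], "delta_rot": [0, 0, 0]}
    - {"jaw": 0.5, "xyz": [0.015, 0.09, 0], "delta_rot": [0, 0, 0]}
    - {"jaw": 0.5, "xyz": [0.017, 0.105, 0], "delta_rot": [0, 0, 0]}
    - {"jaw": 0.5, "xyz": [0.017, 0.105, 0], "delta_rot": [0, 0, 0]}

```text
clock: 12.18
tcp_pos: [0.5295, -0.1802, 0.1752]
eef_rot: [0.705, 0.709, -0.0, -0.0]
force: [-0.6, -0.6, -1.0]
grip_width: 0.714
gripper_force: 15.0
```

apply_moves:
  steps:
    - {"jaw": 0.5, "xyz": [0, 0, 0], "delta_rot": [0, 0, 0]}
    - {"jaw": 0.5, "xyz": [0, 0, 0.01], "delta_rot": [0, 0, 0]}
    - {"jaw": 0.5, "xyz": [0, 0, 0.03], "delta_rot": [0, 0, 0]}
    - {"jaw": 0.5, "xyz": [0, 0, 0.05], "delta_rot": [0, 0, 0]}
    - {"jaw": 0.5, "xyz": [0, 0, 0.065], "delta_rot": [0, 0, 0]}

```text
clock: 12.6
tcp_pos: [0.5247, -0.1821, 0.1097]
eef_rot: [0.707, 0.708, -0.0, -0.001]
force: [-0.3, 0.2, -0.5]
grip_width: 0.709
gripper_force: 15.0
```

apply_moves:
  steps:
    - {"jaw": 0.5, "xyz": [0, 0, 0.005], "delta_rot": [0, 0, 0]}
    - {"jaw": 0.5, "xyz": [0, 0, 0.01], "delta_rot": [0, 0, 0]}
    - {"jaw": 0.5, "xyz": [0, 0, 0.013], "delta_rot": [0, 0, 0]}
    - {"jaw": 0.5, "xyz": [0, 0, 0.014], "delta_rot": [0, 0, 0]}

```text
clock: 12.93
tcp_pos: [0.5266, -0.1822, 0.0977]
eef_rot: [0.706, 0.708, 0.0, 0.0]
force: [0.7, -1.4, -0.5]
grip_width: 0.712
gripper_force: 15.0
```

apply_moves:
  steps:
    - {"jaw": 0.5, "xyz": [0, 0, 0.001], "delta_rot": [0, 0, 0]}
    - {"jaw": 0.5, "xyz": [0, 0, 0.002], "delta_rot": [0, 0, 0]}
    - {"jaw": 0.5, "xyz": [0, 0, 0.003], "delta_rot": [0, 0, 0]}

```text
clock: 13.18
tcp_pos: [0.5279, -0.1826, 0.0965]
eef_rot: [0.706, 0.708, 0.001, 0.001]
force: [-1.8, 0.8, 14.6]
grip_width: 0.714
gripper_force: 15.0
```

apply_moves:
  steps:
    - {"jaw": 1, "xyz": [0, 0, -0.002], "delta_rot": [0, 0, 0]}
    - {"jaw": 1, "xyz": [0, 0, -0.002], "delta_rot": [0, 0, 0]}
    - {"jaw": 1, "xyz": [0, 0, -0.002], "delta_rot": [0, 0, 0]}
    - {"jaw": 1, "xyz": [0, 0, -0.03], "delta_rot": [0, 0, 0]}
    - {"jaw": 1, "xyz": [0, 0, -0.07], "delta_rot": [0, 0, 0]}

```text
clock: 13.6
tcp_pos: [0.5246, -0.181, 0.1625]
eef_rot: [0.706, 0.708, -0.002, -0.003]
force: [1.0, 1.2, 0.4]
grip_width: 0.997
gripper_force: 0.0
```

apply_moves:
  steps:
    - {"jaw": 1, "xyz": [0, 0, -0.035], "delta_rot": [0, 0, 0]}
    - {"jaw": 1, "xyz": [0.04, 0, -0.035], "delta_rot": [0, 0, 0]}
    - {"jaw": 1, "xyz": [0.08, 0, -0.035], "delta_rot": [0, 0, 0]}
    - {"jaw": 1, "xyz": [0.12, -0.01, -0.035], "delta_rot": [0, 0, 0]}
    - {"jaw": 1, "xyz": [0.16, -0.03, -0.035], "delta_rot": [0, 0, 0]}

```text
clock: 14.02
tcp_pos: [0.4984, -0.0225, 0.1998]
eef_rot: [0.706, 0.708, 0.0, 0.001]
force: [0.3, 0.7, 0.5]
grip_width: 0.999
gripper_force: 0.0
```

apply_moves:
  steps:
    - {"jaw": 1, "xyz": [0.04, -0.02, 0], "delta_rot": [0, 0, 0]}
    - {"jaw": 1, "xyz": [0.08, -0.04, 0], "delta_rot": [0, 0, 0]}
    - {"jaw": 1, "xyz": [0.12, -0.05, 0], "delta_rot": [0, 0, 0]}
    - {"jaw": 1, "xyz": [0.16, -0.06, 0], "delta_rot": [0, 0, 0]}
    - {"jaw": 1, "xyz": [0.19, -0.067, 0], "delta_rot": [0, 0, 0]}

```text
clock: 14.43
tcp_pos: [0.4287, 0.1676, 0.2]
eef_rot: [0.706, 0.709, 0.001, -0.0]
force: [0.6, 0.4, -0.8]
grip_width: 1.0
gripper_force: 0.0
```

```bash
cat > m4.py <<'E'
from m3 import *
from bench import get_image
to((.4283,.1972,.062))
d=get_image("wrist");np.savez("w4.npz",**d)
p=proj(d,(.4283,.1972,.078));print(p);print(rim(d,p,45,.078))
T=get_image("top");S=get_image("scene");np.savez("top2.npz",**T);np.savez("scene2.npz",**S)
import m1
m1.T,m1.S=T,S
p=proj(T,(.528,-.182,.113));q=proj(S,(.528,-.182,.113));print(p,q)
m1.disc("pot",p,q,.113,15,17,"stack")
cv2.imwrite("pics/s2.png",cv2.resize(S["frame"],(800,600)))
E
python3 m4.py
```

```text
t 14.43 tcp [0.4287 0.1676 0.2   ] yaw_y 0.2 zaxis [ 0.     0.001 -1.   ] w 88.0 gf 0.0 F [ 0.6  0.4 -0.8] j7 -0.34
tool shift [ 0.0294 -0.0004  0.138 ]
[258.09505474 158.84451444]Traceback (most recent call last):
  File "m4.py", line 5, in <module>
    p=proj(d,(.4283,.1972,.078));print(p);print(rim(d,p,45,.078))
                                                ~~~^^^^^^^^^^^^^
  File "m3.py", line 6, in rim
    c=cv2.fitEllipse(hull(d,(9,120,235),(15,190,255),p,r));return plane(d,c[0],z).round(4),np.round(c[0],1),np.round(c[1],1)
                     ~~~~^^^^^^^^^^^^^^^^^^^^^^^^^^^^^^^^
  File "m3.py", line 4, in hull
    m=cv2.morphologyEx(m&k,cv2.MORPH_OPEN,np.ones((2,2)));return cv2.convexHull(cv2.findNonZero(m))
                                                                 ~~~~~~~~~~~~~~^^^^^^^^^^^^^^^^^^^^
cv2.error: OpenCV(4.12.0) /io/opencv/modules/imgproc/src/convhull.cpp:143: error: (-215:Assertion failed) total >= 0 && (depth == CV_32F || depth == CV_32S) in function 'convexHull'
```

```bash
sed -i 's/;print(rim(d,p,45,.078))//; s/cv2.resize(S\["frame"\],(800,600))/np.hstack([S["frame"][120:320,100:450],d["frame"][60:260,120:420]])/' m4.py; python3 m4.py
```

```text
t 14.48 tcp [0.4273 0.1744 0.1996] yaw_y 0.6 zaxis [-0.001  0.003 -1.   ] w 87.9 gf 0.0 F [-1.6  6.3  0.2] j7 -0.35
tool shift [0.0223 0.0013 0.1377]
[259.76070067 165.76854426]
[325.35124881 199.96908399] [191.54162385 207.37960805]
stack top plane [ 0.519  -0.1748  0.113 ] tri [ 0.5265 -0.186   0.054 ] gap 0.0041 dia [0.0386 0.0459] r 0.548
```

View pics/s2.png

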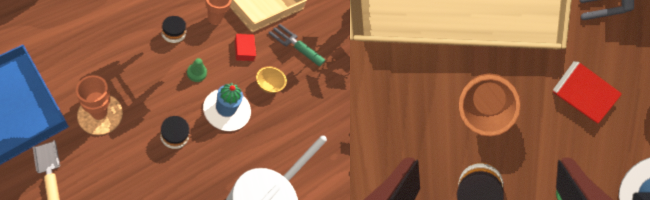

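apply_moves:
  steps:
    - {"jaw": 1, "xyz": [0.022, 0.001, 0], "delta_rot": [0, 0, 0]}
    - {"jaw": 1, "xyz": [0.022, 0.001, 0.03], "delta_rot": [0, 0, 0]}
    - {"jaw": 1, "xyz": [0.022, 0.001, 0.06], "delta_rot": [0, 0, 0]}
    - {"jaw": 1, "xyz": [0.022, 0.001, 0.08], "delta_rot": [0, 0, 0]}
    - {"jaw": 1, "xyz": [0.022, 0.001, 0.08], "delta_rot": [0, 0, 0]}

```text
clock: 15.05
tcp_pos: [0.4295, 0.1842, 0.1166]
eef_rot: [0.707, 0.707, -0.003, -0.0]
force: [0.4, -0.8, -0.1]
grip_width: 1.001
gripper_force: 0.0
```

apply_moves:
  steps:
    - {"jaw": 1, "xyz": [0, 0, 0.0], "delta_rot": [0, 0, 0]}
    - {"jaw": 1, "xyz": [0, 0, 0.0], "delta_rot": [0, 0, 0]}

```text
clock: 15.22
tcp_pos: [0.4322, 0.1861, 0.1207]
eef_rot: [0.707, 0.707, 0.0, 0.0]
force: [0.1, 0.0, 0.4]
grip_width: 0.998
gripper_force: 0.0
```

apply_moves:
  steps:
    - {"jaw": 1, "xyz": [0.011, -0.004, 0.0], "delta_rot": [0, 0, 0]}
    - {"jaw": 1, "xyz": [0.011, -0.004, 0.03], "delta_rot": [0, 0, 0]}
    - {"jaw": 1, "xyz": [0.011, -0.004, 0.05], "delta_rot": [0, 0, 0]}
    - {"jaw": 1, "xyz": [0.011, -0.004, 0.058], "delta_rot": [0, 0, 0]}
    - {"jaw": 1, "xyz": [0.011, -0.004, 0.058], "delta_rot": [0, 0, 0]}

```text
clock: 15.63
tcp_pos: [0.427, 0.1976, 0.0615]
eef_rot: [0.706, 0.708, -0.001, -0.0]
force: [0.4, 0.5, -0.2]
grip_width: 1.002
gripper_force: 0.0
```

apply_moves:
  steps:
    - {"jaw": 1, "xyz": [0, 0, 0], "delta_rot": [0, 0, 0]}
    - {"jaw": 0.5, "xyz": [0, 0, 0], "delta_rot": [0, 0, 0]}
    - {"jaw": 0.5, "xyz": [0, 0, 0], "delta_rot": [0, 0, 0]}
    - {"jaw": 0.5, "xyz": [0, 0, 0], "delta_rot": [0, 0, 0]}
    - {"jaw": 0.5, "xyz": [0, 0, 0], "delta_rot": [0, 0, 0]}
  newtons: 15

```text
clock: 16.05
tcp_pos: [0.4275, 0.1983, 0.0623]
eef_rot: [0.706, 0.708, 0.001, 0.0]
force: [0.2, -0.3, 0.5]
grip_width: 0.737
gripper_force: 0.3
```

apply_moves:
  steps:
    - {"jaw": 0.5, "xyz": [0, 0, 0], "delta_rot": [0, 0, 0]}
    - {"jaw": 0.5, "xyz": [0, 0, 0], "delta_rot": [0, 0, 0]}

```text
clock: 16.22
tcp_pos: [0.4276, 0.1983, 0.0622]
eef_rot: [0.706, 0.708, 0.001, 0.0]
force: [-0.4, -0.1, 5.4]
grip_width: 0.727
gripper_force: 15.0
```

apply_moves:
  steps:
    - {"jaw": 0.5, "xyz": [0, 0, -0.02], "delta_rot": [0, 0, 0]}
    - {"jaw": 0.5, "xyz": [0, 0, -0.055], "delta_rot": [0, 0, 0]}
    - {"jaw": 0.5, "xyz": [0, 0, -0.09], "delta_rot": [0, 0, 0]}
    - {"jaw": 0.5, "xyz": [0, 0, -0.125], "delta_rot": [0, 0, 0]}
    - {"jaw": 0.5, "xyz": [0, 0, -0.145], "delta_rot": [0, 0, 0]}

```text
clock: 16.63
tcp_pos: [0.4279, 0.198, 0.2098]
eef_rot: [0.706, 0.708, 0.001, 0.0]
force: [0.3, 1.2, -1.7]
grip_width: 0.727
gripper_force: 15.0
```

apply_moves:
  steps:
    - {"jaw": 0.5, "xyz": [-0.02, 0.005, 0], "delta_rot": [0, 0, 0]}
    - {"jaw": 0.5, "xyz": [-0.05, 0.013, 0], "delta_rot": [0, 0, 0]}
    - {"jaw": 0.5, "xyz": [-0.085, 0.022, 0], "delta_rot": [0, 0, 0]}
    - {"jaw": 0.5, "xyz": [-0.12, 0.031, 0], "delta_rot": [0, 0, 0]}
    - {"jaw": 0.5, "xyz": [-0.155, 0.04, 0], "delta_rot": [0, 0, 0]}

```text
clock: 17.05
tcp_pos: [0.4673, 0.0417, 0.2067]
eef_rot: [0.706, 0.708, 0.0, -0.0]
force: [1.5, -0.1, -1.9]
grip_width: 0.725
gripper_force: 15.0
```

apply_moves:
  steps:
    - {"jaw": 0.5, "xyz": [-0.035, 0.01, 0], "delta_rot": [0, 0, 0]}
    - {"jaw": 0.5, "xyz": [-0.07, 0.02, 0], "delta_rot": [0, 0, 0]}
    - {"jaw": 0.5, "xyz": [-0.105, 0.03, 0], "delta_rot": [0, 0, 0]}
    - {"jaw": 0.5, "xyz": [-0.14, 0.038, 0], "delta_rot": [0, 0, 0]}
    - {"jaw": 0.5, "xyz": [-0.17, 0.045, 0], "delta_rot": [0, 0, 0]}

```text
clock: 17.47
tcp_pos: [0.5129, -0.1292, 0.2065]
eef_rot: [0.706, 0.708, -0.0, 0.0]
force: [0.9, -0.6, -1.3]
grip_width: 0.724
gripper_force: 15.0
```

apply_moves:
  steps:
    - {"jaw": 0.5, "xyz": [-0.025, 0.006, 0], "delta_rot": [0, 0, 0]}
    - {"jaw": 0.5, "xyz": [-0.045, 0.012, 0], "delta_rot": [0, 0, 0]}
    - {"jaw": 0.5, "xyz": [-0.055, 0.015, 0], "delta_rot": [0, 0, 0]}
    - {"jaw": 0.5, "xyz": [-0.055, 0.015, 0], "delta_rot": [0, 0, 0]}
    - {"jaw": 0.5, "xyz": [-0.055, 0.015, 0], "delta_rot": [0, 0, 0]}

```text
clock: 17.88
tcp_pos: [0.5277, -0.1812, 0.2062]
eef_rot: [0.706, 0.708, -0.0, -0.001]
force: [0.5, 0.7, -1.3]
grip_width: 0.726
gripper_force: 15.0
```

```bash
python3 -c "
from h import *
to((.528,-.182,.1262))"
```

```text
t 17.88 tcp [ 0.5277 -0.1812  0.2062] yaw_y 0.1 zaxis [-0.001  0.    -1.   ] w 63.9 gf 15.0 F [ 0.5  0.7 -1.3] j7 0.54
tool shift [-0.0008  0.0004  0.08  ]
```

apply_moves:
  steps:
    - {"jaw": 0.5, "xyz": [0, 0, 0.015], "delta_rot": [0, 0, 0]}
    - {"jaw": 0.5, "xyz": [0, 0, 0.035], "delta_rot": [0, 0, 0]}
    - {"jaw": 0.5, "xyz": [0, 0, 0.055], "delta_rot": [0, 0, 0]}
    - {"jaw": 0.5, "xyz": [0, 0, 0.07], "delta_rot": [0, 0, 0]}
    - {"jaw": 0.5, "xyz": [0, 0, 0.076], "delta_rot": [0, 0, 0]}

```text
clock: 18.3
tcp_pos: [0.5271, -0.1789, 0.1286]
eef_rot: [0.705, 0.709, -0.0, -0.002]
force: [-0.8, 0.1, 0.1]
grip_width: 0.729
gripper_force: 15.0
```

apply_moves:
  steps:
    - {"jaw": 0.5, "xyz": [0, 0, 0.002], "delta_rot": [0, 0, 0]}
    - {"jaw": 0.5, "xyz": [0, 0, 0.004], "delta_rot": [0, 0, 0]}
    - {"jaw": 0.5, "xyz": [0, 0, 0.006], "delta_rot": [0, 0, 0]}
    - {"jaw": 0.5, "xyz": [0, 0, 0.007], "delta_rot": [0, 0, 0]}

```text
clock: 18.63
tcp_pos: [0.5291, -0.1823, 0.1259]
eef_rot: [0.706, 0.708, 0.001, 0.001]
force: [-4.2, 1.1, 18.0]
grip_width: 0.725
gripper_force: 15.0
```

apply_moves:
  steps:
    - {"jaw": 1, "xyz": [0, 0, -0.002], "delta_rot": [0, 0, 0]}
    - {"jaw": 1, "xyz": [0, 0, -0.002], "delta_rot": [0, 0, 0]}
    - {"jaw": 1, "xyz": [0, 0, -0.002], "delta_rot": [0, 0, 0]}
    - {"jaw": 1, "xyz": [0, 0, -0.03], "delta_rot": [0, 0, 0]}
    - {"jaw": 1, "xyz": [0, 0, -0.07], "delta_rot": [0, 0, 0]}

```text
clock: 19.05
tcp_pos: [0.5262, -0.1806, 0.1917]
eef_rot: [0.706, 0.708, -0.002, -0.003]
force: [1.4, 0.4, 0.3]
grip_width: 0.998
gripper_force: 0.0
```

apply_moves:
  steps:
    - {"jaw": 1, "xyz": [0, 0, -0.03], "delta_rot": [0, 0, 0]}
    - {"jaw": 1, "xyz": [0.03, 0.03, -0.03], "delta_rot": [0, 0, 0]}
    - {"jaw": 1, "xyz": [0.055, 0.06, -0.03], "delta_rot": [0, 0, 0]}
    - {"jaw": 1, "xyz": [0.08, 0.09, -0.03], "delta_rot": [0, 0, 0]}
    - {"jaw": 1, "xyz": [0.1, 0.115, -0.03], "delta_rot": [0, 0, 0]}

```text
clock: 19.47
tcp_pos: [0.6448, -0.0781, 0.2239]
eef_rot: [0.705, 0.709, 0.001, -0.0]
force: [1.0, -0.3, 0.6]
grip_width: 1.002
gripper_force: 0.0
```

apply_moves:
  steps:
    - {"jaw": 1, "xyz": [0.014, 0.013, 0], "delta_rot": [0, 0, 0]}
    - {"jaw": 1, "xyz": [0.014, 0.013, 0], "delta_rot": [0, 0, 0]}
    - {"jaw": 1, "xyz": [0.014, 0.013, 0], "delta_rot": [0, 0, 0]}

```text
clock: 19.72
tcp_pos: [0.6561, -0.0662, 0.223]
eef_rot: [0.705, 0.709, -0.001, -0.0]
force: [-0.5, 0.4, -0.3]
grip_width: 1.002
gripper_force: 0.0
```

```bash
cat > m5.py <<'E'
from h import *
from bench import get_image
to((.657,-.068,.014))
ims={n:get_image(n) for n in("wrist","top","scene")}
for n,d in ims.items():np.savez(n+"5.npz",**d)
d=ims["wrist"];print("jar expected",proj(d,(.657,-.068,.042)))
cv2.imwrite("pics/v5.png",np.vstack([np.hstack([ims["scene"]["frame"],d["frame"]])])[:, :].copy() if 0 else cv2.resize(np.hstack([ims["scene"]["frame"][60:360,50:450],d["frame"][:300,56:456]]),None,fx=1,fy=1))
E
python3 m5.py
```

```text
t 19.72 tcp [ 0.6561 -0.0662  0.223 ] yaw_y 0.3 zaxis [-0.001 -0.001 -1.   ] w 88.2 gf 0.0 F [-0.5  0.4 -0.3] j7 0.34
tool shift [-0.0017  0.0011  0.209 ]
jar expected [259.24739381 176.08520257]
```

View pics/v5.png

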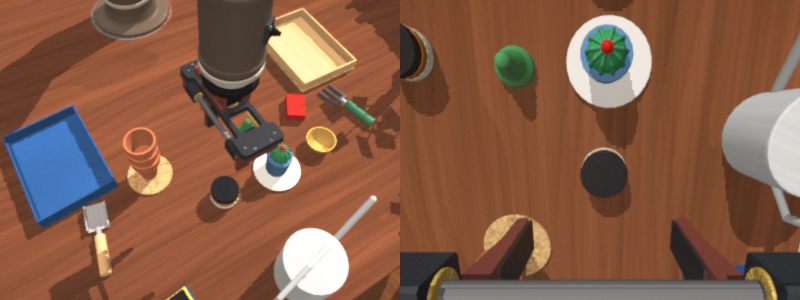

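apply_moves:
  steps:
    - {"jaw": 1, "xyz": [0, 0.001, 0.04], "delta_rot": [0, 0, 0]}
    - {"jaw": 1, "xyz": [0, 0.001, 0.08], "delta_rot": [0, 0, 0]}
    - {"jaw": 1, "xyz": [0, 0.001, 0.12], "delta_rot": [0, 0, 0]}
    - {"jaw": 1, "xyz": [0, 0.001, 0.155], "delta_rot": [0, 0, 0]}
    - {"jaw": 1, "xyz": [0, 0.001, 0.165], "delta_rot": [0, 0, 0]}

```text
clock: 20.28
tcp_pos: [0.653, -0.0678, 0.0538]
eef_rot: [0.707, 0.707, -0.002, -0.003]
force: [-1.3, 0.5, -0.5]
grip_width: 0.999
gripper_force: 0.0
```

apply_moves:
  steps:
    - {"jaw": 1, "xyz": [0, 0, 0], "delta_rot": [0, 0, 0]}
    - {"jaw": 1, "xyz": [0, 0, 0.02], "delta_rot": [0, 0, 0]}
    - {"jaw": 1, "xyz": [0, 0, 0.035], "delta_rot": [0, 0, 0]}
    - {"jaw": 1, "xyz": [0, 0, 0.043], "delta_rot": [0, 0, 0]}
    - {"jaw": 1, "xyz": [0, 0, 0.043], "delta_rot": [0, 0, 0]}

```text
clock: 20.7
tcp_pos: [0.6563, -0.0673, 0.0152]
eef_rot: [0.706, 0.708, -0.0, -0.0]
force: [0.2, 0.2, -0.3]
grip_width: 0.999
gripper_force: 0.0
```

apply_moves:
  steps:
    - {"jaw": 0.5, "xyz": [0, 0, 0], "delta_rot": [0, 0, 0]}
    - {"jaw": 0.5, "xyz": [0, 0, 0], "delta_rot": [0, 0, 0]}
    - {"jaw": 0.5, "xyz": [0, 0, 0], "delta_rot": [0, 0, 0]}
    - {"jaw": 0.5, "xyz": [0, 0, 0], "delta_rot": [0, 0, 0]}
    - {"jaw": 0.5, "xyz": [0, 0, 0], "delta_rot": [0, 0, 0]}
  newtons: 20

```text
clock: 21.12
tcp_pos: [0.6574, -0.0673, 0.0164]
eef_rot: [0.706, 0.708, 0.0, 0.0]
force: [-0.9, 0.4, 3.0]
grip_width: 0.682
gripper_force: 20.0
```

apply_moves:
  steps:
    - {"jaw": 0.5, "xyz": [0, 0, 0], "delta_rot": [0, 0, 0]}
    - {"jaw": 0.5, "xyz": [0, 0, 0], "delta_rot": [0, 0, 0]}
    - {"jaw": 0.5, "xyz": [0, 0, 0], "delta_rot": [0, 0, 0]}

```text
clock: 21.37
tcp_pos: [0.6574, -0.0673, 0.0164]
eef_rot: [0.706, 0.708, 0.001, 0.0]
force: [-0.9, 0.3, 5.4]
grip_width: 0.68
gripper_force: 20.0
```

apply_moves:
  steps:
    - {"jaw": 0.5, "xyz": [0, 0, -0.03], "delta_rot": [0, 0, 0]}
    - {"jaw": 0.5, "xyz": [0, 0, -0.065], "delta_rot": [0, 0, 0]}
    - {"jaw": 0.5, "xyz": [0, 0, -0.1], "delta_rot": [0, 0, 0]}
    - {"jaw": 0.5, "xyz": [0, 0, -0.14], "delta_rot": [0, 0, 0]}
    - {"jaw": 0.5, "xyz": [0, 0, -0.175], "delta_rot": [0, 0, 0]}

```text
clock: 21.78
tcp_pos: [0.6564, -0.0675, 0.1925]
eef_rot: [0.706, 0.708, -0.0, -0.0]
force: [-0.1, -0.6, -1.8]
grip_width: 0.682
gripper_force: 20.0
```

apply_moves:
  steps:
    - {"jaw": 0.5, "xyz": [-0.02, -0.015, 0], "delta_rot": [0, 0, 0]}
    - {"jaw": 0.5, "xyz": [-0.048, -0.035, 0], "delta_rot": [0, 0, 0]}
    - {"jaw": 0.5, "xyz": [-0.076, -0.055, 0], "delta_rot": [0, 0, 0]}
    - {"jaw": 0.5, "xyz": [-0.104, -0.075, 0], "delta_rot": [0, 0, 0]}
    - {"jaw": 0.5, "xyz": [-0.132, -0.096, 0], "delta_rot": [0, 0, 0]}

```text
clock: 22.2
tcp_pos: [0.5599, -0.2004, 0.1904]
eef_rot: [0.706, 0.708, -0.0, -0.0]
force: [-0.6, -0.6, -1.3]
grip_width: 0.683
gripper_force: 20.0
```

apply_moves:
  steps:
    - {"jaw": 0.5, "xyz": [-0.03, -0.022, 0], "delta_rot": [0, 0, 0]}
    - {"jaw": 0.5, "xyz": [-0.06, -0.044, 0], "delta_rot": [0, 0, 0]}
    - {"jaw": 0.5, "xyz": [-0.09, -0.066, 0], "delta_rot": [0, 0, 0]}
    - {"jaw": 0.5, "xyz": [-0.12, -0.088, 0], "delta_rot": [0, 0, 0]}
    - {"jaw": 0.5, "xyz": [-0.143, -0.104, 0], "delta_rot": [0, 0, 0]}

```text
clock: 22.62
tcp_pos: [0.4547, -0.3452, 0.1906]
eef_rot: [0.707, 0.707, -0.0, -0.0]
force: [0.4, -0.3, -0.6]
grip_width: 0.68
gripper_force: 20.0
```

apply_moves:
  steps:
    - {"jaw": 0.5, "xyz": [0, 0, 0], "delta_rot": [0, 0, 0]}
    - {"jaw": 0.5, "xyz": [0, 0, 0], "delta_rot": [0, 0, 0]}
    - {"jaw": 0.5, "xyz": [0, 0, 0.03], "delta_rot": [0, 0, 0]}
    - {"jaw": 0.5, "xyz": [0, 0, 0.06], "delta_rot": [0, 0, 0]}
    - {"jaw": 0.5, "xyz": [0, 0, 0.09], "delta_rot": [0, 0, 0]}

```text
clock: 23.03
tcp_pos: [0.4591, -0.3411, 0.0995]
eef_rot: [0.705, 0.709, 0.001, 0.0]
force: [-0.2, 0.0, -1.2]
grip_width: 0.675
gripper_force: 20.0
```

apply_moves:
  steps:
    - {"jaw": 0.5, "xyz": [0, 0, 0.03], "delta_rot": [0, 0, 0]}
    - {"jaw": 0.5, "xyz": [0, 0, 0.055], "delta_rot": [0, 0, 0]}
    - {"jaw": 0.5, "xyz": [0, 0, 0.068], "delta_rot": [0, 0, 0]}
    - {"jaw": 0.5, "xyz": [0, 0, 0.073], "delta_rot": [0, 0, 0]}
    - {"jaw": 0.5, "xyz": [0, 0, 0.075], "delta_rot": [0, 0, 0]}

```text
clock: 23.45
tcp_pos: [0.458, -0.3421, 0.0251]
eef_rot: [0.706, 0.708, -0.0, -0.001]
force: [-0.5, -1.8, -0.5]
grip_width: 0.678
gripper_force: 20.0
```

apply_moves:
  steps:
    - {"jaw": 0.5, "xyz": [0, 0, 0.001], "delta_rot": [0, 0, 0]}
    - {"jaw": 0.5, "xyz": [0, 0, 0.002], "delta_rot": [0, 0, 0]}
    - {"jaw": 0.5, "xyz": [0, 0, 0.003], "delta_rot": [0, 0, 0]}
    - {"jaw": 0.5, "xyz": [0, 0, 0.004], "delta_rot": [0, 0, 0]}

```text
clock: 23.78
tcp_pos: [0.4582, -0.3432, 0.0226]
eef_rot: [0.706, 0.708, 0.0, 0.001]
force: [-0.0, 0.4, -1.3]
grip_width: 0.676
gripper_force: 20.0
```

apply_moves:
  steps:
    - {"jaw": 0.5, "xyz": [0, 0, 0.001], "delta_rot": [0, 0, 0]}
    - {"jaw": 0.5, "xyz": [0, 0, 0.002], "delta_rot": [0, 0, 0]}
    - {"jaw": 0.5, "xyz": [0, 0, 0.003], "delta_rot": [0, 0, 0]}

```text
clock: 24.03
tcp_pos: [0.4581, -0.3431, 0.0211]
eef_rot: [0.706, 0.708, 0.001, 0.0]
force: [-8.3, 4.6, 28.2]
grip_width: 0.682
gripper_force: 20.0
```

apply_moves:
  steps:
    - {"jaw": 0.85, "xyz": [0, 0, -0.001], "delta_rot": [0, 0, 0]}
    - {"jaw": 0.85, "xyz": [0, 0, -0.001], "delta_rot": [0, 0, 0]}
    - {"jaw": 0.85, "xyz": [0, 0, -0.001], "delta_rot": [0, 0, 0]}
    - {"jaw": 0.85, "xyz": [0, 0, -0.03], "delta_rot": [0, 0, 0]}
    - {"jaw": 0.85, "xyz": [0, 0, -0.07], "delta_rot": [0, 0, 0]}

```text
clock: 24.45
tcp_pos: [0.4557, -0.3414, 0.0865]
eef_rot: [0.706, 0.708, -0.001, -0.003]
force: [1.0, 0.4, 1.4]
grip_width: 0.85
gripper_force: 0.0
```

apply_moves:
  steps:
    - {"jaw": 1, "xyz": [0, 0, -0.04], "delta_rot": [0, 0, 0]}
    - {"jaw": 1, "xyz": [0, 0, -0.08], "delta_rot": [0, 0, 0]}
    - {"jaw": 1, "xyz": [0.01, 0, -0.1], "delta_rot": [0, 0, 0]}
    - {"jaw": 1, "xyz": [0.04, 0, -0.1], "delta_rot": [0, 0, 0]}
    - {"jaw": 1, "xyz": [0.08, -0.01, -0.1], "delta_rot": [0, 0, 0]}

```text
clock: 24.87
tcp_pos: [0.4491, -0.2647, 0.1903]
eef_rot: [0.707, 0.707, 0.0, 0.003]
force: [1.7, 1.1, -0.8]
grip_width: 0.999
gripper_force: 0.0
```

apply_moves:
  steps:
    - {"jaw": 1, "xyz": [0.04, -0.005, 0], "delta_rot": [0, 0, 0]}
    - {"jaw": 1, "xyz": [0.08, -0.01, 0], "delta_rot": [0, 0, 0]}
    - {"jaw": 1, "xyz": [0.12, -0.015, 0], "delta_rot": [0, 0, 0]}
    - {"jaw": 1, "xyz": [0.16, -0.02, 0], "delta_rot": [0, 0, 0]}
    - {"jaw": 1, "xyz": [0.2, -0.025, 0], "delta_rot": [0, 0, 0]}

```text
clock: 25.28
tcp_pos: [0.4212, -0.0613, 0.1887]
eef_rot: [0.706, 0.708, 0.0, 0.0]
force: [0.9, 0.5, 0.4]
grip_width: 1.0
gripper_force: 0.0
```

apply_moves:
  steps:
    - {"jaw": 1, "xyz": [0.04, -0.002, 0], "delta_rot": [0, 0, 0]}
    - {"jaw": 1, "xyz": [0.08, -0.005, 0], "delta_rot": [0, 0, 0]}
    - {"jaw": 1, "xyz": [0.12, -0.005, 0], "delta_rot": [0, 0, 0]}
    - {"jaw": 1, "xyz": [0.137, -0.005, 0], "delta_rot": [0, 0, 0]}
    - {"jaw": 1, "xyz": [0.137, -0.005, 0], "delta_rot": [0, 0, 0]}

```text
clock: 25.7
tcp_pos: [0.4162, 0.0783, 0.1886]
eef_rot: [0.704, 0.71, 0.0, -0.0]
force: [0.5, 0.6, 0.1]
grip_width: 1.0
gripper_force: 0.0
```

```bash
cat > m6.py <<'E'
from m3 import *
from bench import get_image
o,R=state()
d=get_image("wrist");np.savez("w6.npz",**d)
p=proj(d,(.4177,.0745,.042));print("exp",p)
import m1
h=cv2.convexHull(m1.near(d,"jar",p,45));c=cv2.fitEllipse(h);X=plane(d,c[0],.042);print(c,X,"shift",R.T@(np.r_[X[:2],.016]-o["tcp_pos"]))
E
python3 m6.py
```

```text
t 25.7 tcp [0.4162 0.0783 0.1886] yaw_y 0.5 zaxis [ 0.     0.001 -1.   ] w 88.0 gf 0.0 F [0.5 0.6 0.1] j7 -0.19
exp [259.65698201 184.76096996]
((259.75927734375, 182.77474975585938), (50.47858428955078, 50.67369079589844), 53.18031692504883) [0.41778726 0.07680699 0.042     ] shift [-0.00168153  0.00154979  0.17258857]
```

apply_moves:
  steps:
    - {"jaw": 1, "xyz": [0, 0.002, 0.04], "delta_rot": [0, 0, 0]}
    - {"jaw": 1, "xyz": [0, 0.002, 0.08], "delta_rot": [0, 0, 0]}
    - {"jaw": 1, "xyz": [0, 0.002, 0.115], "delta_rot": [0, 0, 0]}
    - {"jaw": 1, "xyz": [0, 0.002, 0.125], "delta_rot": [0, 0, 0]}
    - {"jaw": 1, "xyz": [0, 0.002, 0.125], "delta_rot": [0, 0, 0]}

```text
clock: 26.17
tcp_pos: [0.4168, 0.0719, 0.0619]
eef_rot: [0.707, 0.707, -0.003, -0.001]
force: [-0.7, 0.7, -0.2]
grip_width: 0.999
gripper_force: 0.0
```

apply_moves:
  steps:
    - {"jaw": 1, "xyz": [0, 0, 0], "delta_rot": [0, 0, 0]}
    - {"jaw": 1, "xyz": [0, 0, 0.02], "delta_rot": [0, 0, 0]}
    - {"jaw": 1, "xyz": [0, 0, 0.035], "delta_rot": [0, 0, 0]}
    - {"jaw": 1, "xyz": [0, 0, 0.046], "delta_rot": [0, 0, 0]}
    - {"jaw": 1, "xyz": [0, 0, 0.046], "delta_rot": [0, 0, 0]}

```text
clock: 26.58
tcp_pos: [0.4192, 0.0741, 0.0183]
eef_rot: [0.706, 0.708, 0.001, 0.0]
force: [1.2, 0.1, 0.7]
grip_width: 1.0
gripper_force: 0.0
```

apply_moves:
  steps:
    - {"jaw": 0.5, "xyz": [0, 0, 0], "delta_rot": [0, 0, 0]}
    - {"jaw": 0.5, "xyz": [0, 0, 0], "delta_rot": [0, 0, 0]}
    - {"jaw": 0.5, "xyz": [0, 0, 0], "delta_rot": [0, 0, 0]}
    - {"jaw": 0.5, "xyz": [0, 0, 0], "delta_rot": [0, 0, 0]}
    - {"jaw": 0.5, "xyz": [0, 0, 0], "delta_rot": [0, 0, 0]}
  newtons: 20

```text
clock: 27.0
tcp_pos: [0.4189, 0.0743, 0.0184]
eef_rot: [0.706, 0.708, 0.001, 0.0]
force: [-1.0, 0.1, 10.6]
grip_width: 0.682
gripper_force: 20.0
```

apply_moves:
  steps:
    - {"jaw": 0.5, "xyz": [0, 0, 0], "delta_rot": [0, 0, 0]}
    - {"jaw": 0.5, "xyz": [0, 0, 0], "delta_rot": [0, 0, 0]}
    - {"jaw": 0.5, "xyz": [0, 0, 0], "delta_rot": [0, 0, 0]}

```text
clock: 27.25
tcp_pos: [0.4189, 0.0743, 0.0183]
eef_rot: [0.706, 0.708, 0.001, -0.0]
force: [-1.4, 0.7, 9.3]
grip_width: 0.679
gripper_force: 20.0
```

apply_moves:
  steps:
    - {"jaw": 0.5, "xyz": [0, 0, -0.02], "delta_rot": [0, 0, 0]}
    - {"jaw": 0.5, "xyz": [0, 0, -0.05], "delta_rot": [0, 0, 0]}
    - {"jaw": 0.5, "xyz": [0, 0, -0.08], "delta_rot": [0, 0, 0]}
    - {"jaw": 0.5, "xyz": [-0.02, -0.003, -0.1], "delta_rot": [0, 0, 0]}
    - {"jaw": 0.5, "xyz": [-0.05, -0.007, -0.1], "delta_rot": [0, 0, 0]}

```text
clock: 27.67
tcp_pos: [0.414, 0.0257, 0.1209]
eef_rot: [0.705, 0.71, 0.003, 0.001]
force: [1.3, -0.9, -1.4]
grip_width: 0.68
gripper_force: 20.0
```

apply_moves:
  steps:
    - {"jaw": 0.5, "xyz": [-0.035, -0.005, 0], "delta_rot": [0, 0, 0]}
    - {"jaw": 0.5, "xyz": [-0.07, -0.01, 0], "delta_rot": [0, 0, 0]}
    - {"jaw": 0.5, "xyz": [-0.105, -0.015, 0], "delta_rot": [0, 0, 0]}
    - {"jaw": 0.5, "xyz": [-0.14, -0.02, 0], "delta_rot": [0, 0, 0]}
    - {"jaw": 0.5, "xyz": [-0.175, -0.026, 0], "delta_rot": [0, 0, 0]}

```text
clock: 28.08
tcp_pos: [0.3856, -0.1525, 0.1179]
eef_rot: [0.706, 0.708, 0.0, 0.0]
force: [1.3, -0.3, -2.3]
grip_width: 0.676
gripper_force: 20.0
```

apply_moves:
  steps:
    - {"jaw": 0.5, "xyz": [-0.04, -0.006, 0], "delta_rot": [0, 0, 0]}
    - {"jaw": 0.5, "xyz": [-0.08, -0.012, 0], "delta_rot": [0, 0, 0]}
    - {"jaw": 0.5, "xyz": [-0.12, -0.018, 0], "delta_rot": [0, 0, 0]}
    - {"jaw": 0.5, "xyz": [-0.16, -0.024, 0], "delta_rot": [0, 0, 0]}
    - {"jaw": 0.5, "xyz": [-0.195, -0.029, 0], "delta_rot": [0, 0, 0]}

```text
clock: 28.5
tcp_pos: [0.3566, -0.3485, 0.1178]
eef_rot: [0.706, 0.708, -0.0, 0.0]
force: [0.5, 0.6, -1.5]
grip_width: 0.681
gripper_force: 20.0
```

apply_moves:
  steps:
    - {"jaw": 0.5, "xyz": [0, 0, 0], "delta_rot": [0, 0, 0]}
    - {"jaw": 0.5, "xyz": [0, 0, 0], "delta_rot": [0, 0, 0]}
    - {"jaw": 0.5, "xyz": [0, 0, 0.03], "delta_rot": [0, 0, 0]}
    - {"jaw": 0.5, "xyz": [0, 0, 0.05], "delta_rot": [0, 0, 0]}
    - {"jaw": 0.5, "xyz": [0, 0, 0.055], "delta_rot": [0, 0, 0]}

```text
clock: 28.92
tcp_pos: [0.3569, -0.3431, 0.0602]
eef_rot: [0.705, 0.709, 0.0, -0.002]
force: [-0.9, 0.1, -1.6]
grip_width: 0.681
gripper_force: 20.0
```

apply_moves:
  steps:
    - {"jaw": 0.5, "xyz": [0, 0, 0.01], "delta_rot": [0, 0, 0]}
    - {"jaw": 0.5, "xyz": [0, 0, 0.022], "delta_rot": [0, 0, 0]}
    - {"jaw": 0.5, "xyz": [0, 0, 0.032], "delta_rot": [0, 0, 0]}
    - {"jaw": 0.5, "xyz": [0, 0, 0.036], "delta_rot": [0, 0, 0]}
    - {"jaw": 0.5, "xyz": [0, 0, 0.037], "delta_rot": [0, 0, 0]}

```text
clock: 29.33
tcp_pos: [0.3574, -0.3458, 0.025]
eef_rot: [0.706, 0.708, -0.0, -0.0]
force: [-0.3, 0.4, -2.0]
grip_width: 0.68
gripper_force: 20.0
```

apply_moves:
  steps:
    - {"jaw": 0.5, "xyz": [0, 0, 0.001], "delta_rot": [0, 0, 0]}
    - {"jaw": 0.5, "xyz": [0, 0, 0.002], "delta_rot": [0, 0, 0]}
    - {"jaw": 0.5, "xyz": [0, 0, 0.003], "delta_rot": [0, 0, 0]}

```text
clock: 29.58
tcp_pos: [0.3578, -0.3465, 0.0233]
eef_rot: [0.706, 0.708, 0.0, 0.0]
force: [-4.1, 4.2, 25.9]
grip_width: 0.678
gripper_force: 20.0
```

apply_moves:
  steps:
    - {"jaw": 0.85, "xyz": [0, 0, -0.001], "delta_rot": [0, 0, 0]}
    - {"jaw": 0.85, "xyz": [0, 0, -0.001], "delta_rot": [0, 0, 0]}
    - {"jaw": 0.85, "xyz": [0, 0, -0.001], "delta_rot": [0, 0, 0]}
    - {"jaw": 0.85, "xyz": [0, 0, -0.03], "delta_rot": [0, 0, 0]}
    - {"jaw": 0.85, "xyz": [0, 0, -0.07], "delta_rot": [0, 0, 0]}

```text
clock: 30.0
tcp_pos: [0.3559, -0.3449, 0.0912]
eef_rot: [0.706, 0.708, -0.001, -0.003]
force: [0.4, 0.0, -0.7]
grip_width: 0.85
gripper_force: 0.0
```

apply_moves:
  steps:
    - {"jaw": 1, "xyz": [0, 0, -0.04], "delta_rot": [0, 0, 0]}
    - {"jaw": 1, "xyz": [0, 0.02, -0.07], "delta_rot": [0, 0, -7]}
    - {"jaw": 1, "xyz": [0, 0.06, -0.07], "delta_rot": [0, 0, -14]}
    - {"jaw": 1, "xyz": [0, 0.1, -0.07], "delta_rot": [0, 0, -21]}
    - {"jaw": 1, "xyz": [0, 0.14, -0.07], "delta_rot": [0, 0, -28]}

```text
clock: 30.42
tcp_pos: [0.4999, -0.3454, 0.164]
eef_rot: [0.511, 0.859, 0.001, 0.001]
force: [-1.2, -1.3, 0.4]
grip_width: 1.002
gripper_force: 0.0
```

```bash
python3 - <<'E'
import m1
from h import *
from bench import get_image
to((.645,-.336,.19))
T,S=get_image("top"),get_image("scene");np.savez("top7.npz",**T);np.savez("scene7.npz",**S)
cv2.imwrite("pics/v7.png",np.hstack([S["frame"][60:384,40:430],T["frame"][110:384,60:460][:274]]) if 0 else S["frame"])
for n,k,P in(("trowel","yel",((.690,-.346),(.610,-.329))),("fork","green",((.679,.337),(.607,.329)))):
    M=[]
    for d,nm in((T,"T"),(S,"S")):
        c0=proj(d,(np.mean([p[0] for p in P]),np.mean([p[1] for p in P]),.011))
        try:
            c=m1.near(d,k,c0,24,3 if k=="green" else 0).reshape(-1,2).astype(np.float32);v=cv2.fitLine(c,cv2.DIST_L2,0,.01,.01).ravel()
            s=(c-v[2:])@v[:2];print(n,nm,[plane(d,v[2:]+v[:2]*t,.011).round(4)[:2] for t in(s.min(),s.max())])
        except Exception as e:print(n,nm,e)
E
```

```text
t 30.42 tcp [ 0.4999 -0.3454  0.164 ] yaw_y 28.5 zaxis [ 0.003 -0.    -1.   ] w 88.1 gf 0.0 F [-1.2 -1.3  0.4] j7 1.31
tool shift [-0.0611  0.132  -0.0256]
trowel T [array([ 0.6057, -0.3283]), array([ 0.6897, -0.3463])]
trowel S [array([ 0.6058, -0.3267]), array([ 0.6881, -0.3456])]
fork T [array([0.6968, 0.3613]), array([0.643 , 0.3497])]
fork S [array([0.6252, 0.3466]), array([0.698 , 0.3608])]
```

View pics/v7.png

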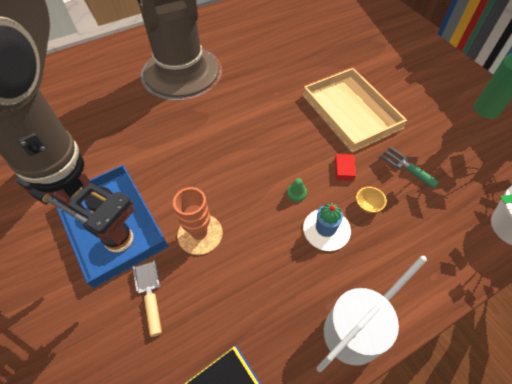

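apply_moves:
  steps:
    - {"jaw": 1, "xyz": [-0.015, 0.03, -0.01], "delta_rot": [0, 0, -7]}
    - {"jaw": 1, "xyz": [-0.03, 0.06, -0.02], "delta_rot": [0, 0, -14]}
    - {"jaw": 1, "xyz": [-0.045, 0.09, -0.02], "delta_rot": [0, 0, -21]}
    - {"jaw": 1, "xyz": [-0.061, 0.132, -0.02], "delta_rot": [0, 0, -28]}
    - {"jaw": 1, "xyz": [-0.061, 0.132, -0.02], "delta_rot": [0, 0, -35]}

```text
clock: 30.93
tcp_pos: [0.6493, -0.3332, 0.1811]
eef_rot: [0.226, 0.974, 0.001, 0.001]
force: [-0.7, 2.0, -0.5]
grip_width: 0.998
gripper_force: 0.0
```

apply_moves:
  steps:
    - {"jaw": 1, "xyz": [0, 0, 0], "delta_rot": [0, 0, -7]}
    - {"jaw": 1, "xyz": [0, 0, 0], "delta_rot": [0, 0, -14.8]}
    - {"jaw": 1, "xyz": [0, 0, 0], "delta_rot": [0, 0, -14.8]}
    - {"jaw": 1, "xyz": [0, 0, 0], "delta_rot": [0, 0, -14.8]}
    - {"jaw": 1, "xyz": [0, 0, 0], "delta_rot": [0, 0, -14.8]}

```text
clock: 31.35
tcp_pos: [0.6424, -0.3375, 0.1826]
eef_rot: [0.107, 0.994, 0.0, -0.0]
force: [-0.1, 0.9, -0.1]
grip_width: 0.998
gripper_force: 0.0
```

```bash
python3 - <<'E'
import m1
from h import *
from bench import get_image
to((.645,-.336,.012))
d=get_image("wrist");cv2.imwrite("pics/w8.png",d["frame"]);np.savez("w8.npz",**d)
for p in((.689,-.346,.011),(.606,-.328,.011),(.645,-.336,.011)):print(proj(d,p).round(1))
c0=proj(d,(.647,-.337,.011));c=m1.near(d,"yel",c0,70).reshape(-1,2).astype(np.float32);v=cv2.fitLine(c,cv2.DIST_L2,0,.01,.01).ravel()
s=(c-v[2:])@v[:2];print([plane(d,v[2:]+v[:2]*t,.011).round(4)[:2] for t in(s.min(),s.max())])
E
```

```text
t 31.35 tcp [ 0.6424 -0.3375  0.1826] yaw_y 77.7 zaxis [-0.  0. -1.] w 87.9 gf 0.0 F [-0.1  0.9 -0.1] j7 1.94
tool shift [-0.0022  0.002   0.1706]
[259.3 214.1]
[259.4 146.1]
[259.7 179.1]
[array([ 0.606 , -0.3264]), array([ 0.6896, -0.3427])]
```

View pics/w8.png

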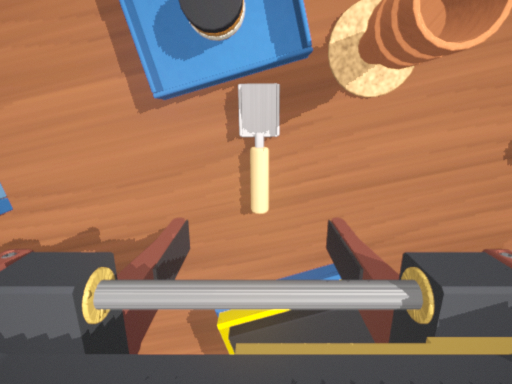

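apply_moves:
  steps:
    - {"jaw": 1, "xyz": [-0.002, 0.002, 0.04], "delta_rot": [0, 0, 0]}
    - {"jaw": 1, "xyz": [-0.002, 0.002, 0.08], "delta_rot": [0, 0, 0]}
    - {"jaw": 0.7, "xyz": [-0.002, 0.002, 0.115], "delta_rot": [0, 0, 0]}
    - {"jaw": 0.6, "xyz": [-0.002, 0.002, 0.135], "delta_rot": [0, 0, 0]}
    - {"jaw": 0.5, "xyz": [-0.002, 0.002, 0.14], "delta_rot": [0, 0, 0]}

```text
clock: 31.82
tcp_pos: [0.6426, -0.3341, 0.0378]
eef_rot: [0.106, 0.994, 0.001, -0.003]
force: [-0.6, 0.3, -0.0]
grip_width: 0.809
gripper_force: 0.0
```

apply_moves:
  steps:
    - {"jaw": 0.5, "xyz": [0, 0, 0], "delta_rot": [0, 0, 0]}
    - {"jaw": 0.5, "xyz": [0, 0, 0.012], "delta_rot": [0, 0, 0]}
    - {"jaw": 0.5, "xyz": [0, 0, 0.022], "delta_rot": [0, 0, 0]}
    - {"jaw": 0.5, "xyz": [0, 0, 0.029], "delta_rot": [0, 0, 0]}
    - {"jaw": 0.5, "xyz": [0, 0, 0.029], "delta_rot": [0, 0, 0]}

```text
clock: 32.23
tcp_pos: [0.6446, -0.3353, 0.0124]
eef_rot: [0.105, 0.994, 0.0, -0.001]
force: [-0.3, 0.9, 0.5]
grip_width: 0.506
gripper_force: 0.0
```

apply_moves:
  steps:
    - {"jaw": 0.5, "xyz": [0, 0, 0], "delta_rot": [0, 0, 0]}
    - {"jaw": 0.5, "xyz": [0, 0, 0], "delta_rot": [0, 0, 0]}

```text
clock: 32.4
tcp_pos: [0.6454, -0.3359, 0.0142]
eef_rot: [0.105, 0.994, -0.0, 0.0]
force: [-0.1, -0.0, 0.4]
grip_width: 0.502
gripper_force: 0.0
```

apply_moves:
  steps:
    - {"jaw": 0.1, "xyz": [0, 0, 0.002], "delta_rot": [0, 0, 0]}
    - {"jaw": 0.1, "xyz": [0, 0, 0.002], "delta_rot": [0, 0, 0]}
    - {"jaw": 0.1, "xyz": [0, 0, 0.002], "delta_rot": [0, 0, 0]}
    - {"jaw": 0.1, "xyz": [0, 0, 0.002], "delta_rot": [0, 0, 0]}
    - {"jaw": 0.1, "xyz": [0, 0, 0.002], "delta_rot": [0, 0, 0]}
  newtons: 25

```text
clock: 32.82
tcp_pos: [0.6452, -0.3358, 0.0119]
eef_rot: [0.105, 0.994, -0.0, 0.0]
force: [0.2, 0.9, 0.9]
grip_width: 0.242
gripper_force: 25.0
```

apply_moves:
  steps:
    - {"jaw": 0.1, "xyz": [0, 0, 0], "delta_rot": [0, 0, 0]}
    - {"jaw": 0.1, "xyz": [0, 0, 0], "delta_rot": [0, 0, 0]}
    - {"jaw": 0.1, "xyz": [0, 0, 0], "delta_rot": [0, 0, 0]}

```text
clock: 33.07
tcp_pos: [0.6452, -0.3359, 0.0118]
eef_rot: [0.105, 0.994, -0.0, 0.0]
force: [0.1, -0.2, 2.1]
grip_width: 0.247
gripper_force: 25.0
```

apply_moves:
  steps:
    - {"jaw": 0.1, "xyz": [0, 0, -0.02], "delta_rot": [0, 0, 0]}
    - {"jaw": 0.1, "xyz": [0, 0, -0.05], "delta_rot": [0, 0, 0]}
    - {"jaw": 0.1, "xyz": [0, 0, -0.085], "delta_rot": [0, 0, 0]}
    - {"jaw": 0.1, "xyz": [0, 0, -0.12], "delta_rot": [0, 0, 0]}
    - {"jaw": 0.1, "xyz": [0, 0, -0.155], "delta_rot": [0, 0, 0]}

```text
clock: 33.48
tcp_pos: [0.6446, -0.3355, 0.1677]
eef_rot: [0.105, 0.994, 0.0, -0.001]
force: [0.8, -0.1, -1.5]
grip_width: 0.243
gripper_force: 25.0
```

apply_moves:
  steps:
    - {"jaw": 0.1, "xyz": [0, 0, -0.025], "delta_rot": [0, 0, -2]}
    - {"jaw": 0.1, "xyz": [0.016, 0.027, -0.042], "delta_rot": [0, 0, -5]}
    - {"jaw": 0.1, "xyz": [0.034, 0.057, -0.042], "delta_rot": [0, 0, -8]}
    - {"jaw": 0.1, "xyz": [0.052, 0.088, -0.042], "delta_rot": [0, 0, -11]}
    - {"jaw": 0.1, "xyz": [0.07, 0.118, -0.042], "delta_rot": [0, 0, -12.1]}

```text
clock: 33.9
tcp_pos: [0.6005, -0.2042, 0.2087]
eef_rot: [-0.002, 1.0, 0.0, 0.0]
force: [1.5, -0.2, -1.5]
grip_width: 0.245
gripper_force: 25.0
```

```bash
python3 -c "
from h import *
to((.425,.308,.21))"
```

```text
t 33.9 tcp [ 0.6005 -0.2042  0.2087] yaw_y 90.2 zaxis [ 0.  0. -1.] w 21.5 gf 25.0 F [ 1.5 -0.2 -1.5] j7 1.96
tool shift [ 0.1735  0.5129 -0.0012]
```

apply_moves:
  steps:
    - {"jaw": 0.1, "xyz": [0.011, 0.033, 0], "delta_rot": [0, 0, 0]}
    - {"jaw": 0.1, "xyz": [0.023, 0.067, 0], "delta_rot": [0, 0, 0]}
    - {"jaw": 0.1, "xyz": [0.035, 0.102, 0], "delta_rot": [0, 0, 0]}
    - {"jaw": 0.1, "xyz": [0.047, 0.137, 0], "delta_rot": [0, 0, 0]}
    - {"jaw": 0.1, "xyz": [0.059, 0.172, 0], "delta_rot": [0, 0, 0]}

```text
clock: 34.32
tcp_pos: [0.541, -0.0322, 0.2085]
eef_rot: [-0.0, 1.0, 0.0, -0.0]
force: [0.5, 0.1, -0.9]
grip_width: 0.244
gripper_force: 25.0
```

apply_moves:
  steps:
    - {"jaw": 0.1, "xyz": [0.012, 0.035, 0], "delta_rot": [0, 0, 0]}
    - {"jaw": 0.1, "xyz": [0.024, 0.07, 0], "delta_rot": [0, 0, 0]}
    - {"jaw": 0.1, "xyz": [0.036, 0.105, 0], "delta_rot": [0, 0, 0]}
    - {"jaw": 0.1, "xyz": [0.048, 0.14, 0], "delta_rot": [0, 0, 0]}
    - {"jaw": 0.1, "xyz": [0.06, 0.175, 0], "delta_rot": [0, 0, 0]}

```text
clock: 34.73
tcp_pos: [0.4808, 0.1426, 0.2087]
eef_rot: [-0.0, 1.0, 0.0, 0.0]
force: [1.3, 0.5, -1.3]
grip_width: 0.243
gripper_force: 25.0
```

apply_moves:
  steps:
    - {"jaw": 0.1, "xyz": [0.012, 0.035, 0], "delta_rot": [0, 0, 0]}
    - {"jaw": 0.1, "xyz": [0.024, 0.07, 0], "delta_rot": [0, 0, 0]}
    - {"jaw": 0.1, "xyz": [0.036, 0.105, 0], "delta_rot": [0, 0, 0]}
    - {"jaw": 0.1, "xyz": [0.048, 0.14, 0], "delta_rot": [0, 0, 0]}
    - {"jaw": 0.1, "xyz": [0.055, 0.165, 0], "delta_rot": [0, 0, 0]}

```text
clock: 35.15
tcp_pos: [0.4246, 0.3093, 0.2086]
eef_rot: [-0.002, 1.0, 0.0, -0.0]
force: [0.6, 0.4, -0.9]
grip_width: 0.245
gripper_force: 25.0
```

apply_moves:
  steps:
    - {"jaw": 0.1, "xyz": [0, 0, 0], "delta_rot": [0, 0, 0]}
    - {"jaw": 0.1, "xyz": [0, 0, 0], "delta_rot": [0, 0, 0]}

```text
clock: 35.32
tcp_pos: [0.4258, 0.3074, 0.2083]
eef_rot: [-0.002, 1.0, -0.0, -0.0]
force: [0.2, -0.1, -1.7]
grip_width: 0.24
gripper_force: 25.0
```

```bash
python3 - <<'E'
from h import *
from bench import get_image
to((.425,.308,.017))
d=get_image("wrist");np.savez("w9.npz",**d)
for p in((.513,.252,.035),(.515,.427,.035),(.277,.253,.035),(.395,.338,.005)):print(proj(d,p).round(1))
S=get_image("scene");np.savez("scene9.npz",**S)
cv2.imwrite("pics/w9.png",np.hstack([d["frame"],S["frame"][:,224:]]))
E
```

```text
t 35.32 tcp [0.4258 0.3074 0.2083] yaw_y 90.3 zaxis [-0.001 -0.    -1.   ] w 21.1 gf 25.0 F [ 0.2 -0.1 -1.7] j7 0.88
tool shift [0.0006 0.0007 0.1913]
[215.1 242.4]
[349.4 244.5]
[208.   41.4]
[281.9 148.9]
```

View pics/w9.png

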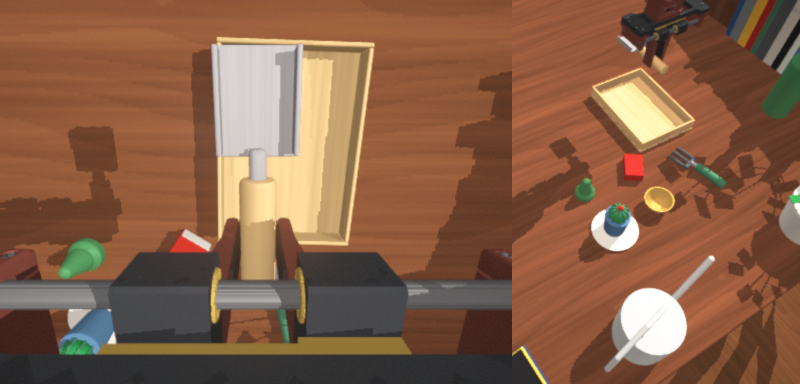

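apply_moves:
  steps:
    - {"jaw": 0.1, "xyz": [0, 0.005, 0.03], "delta_rot": [0, 0, 0]}
    - {"jaw": 0.1, "xyz": [0, 0.005, 0.065], "delta_rot": [0, 0, 0]}
    - {"jaw": 0.1, "xyz": [0, 0.005, 0.1], "delta_rot": [0, 0, 0]}
    - {"jaw": 0.1, "xyz": [0, 0.005, 0.13], "delta_rot": [0, 0, 0]}
    - {"jaw": 0.1, "xyz": [0, 0.005, 0.14], "delta_rot": [0, 0, 0]}

```text
clock: 35.83
tcp_pos: [0.4256, 0.3077, 0.0649]
eef_rot: [0.001, 1.0, -0.002, -0.002]
force: [-0.3, -0.5, -1.7]
grip_width: 0.243
gripper_force: 25.0
```

apply_moves:
  steps:
    - {"jaw": 0.1, "xyz": [0, 0, 0.015], "delta_rot": [0, 0, 0]}
    - {"jaw": 0.1, "xyz": [0, 0, 0.03], "delta_rot": [0, 0, 0]}
    - {"jaw": 0.1, "xyz": [0, 0, 0.042], "delta_rot": [0, 0, 0]}
    - {"jaw": 0.1, "xyz": [0, 0, 0.047], "delta_rot": [0, 0, 0]}
    - {"jaw": 0.1, "xyz": [0, 0, 0.049], "delta_rot": [0, 0, 0]}

```text
clock: 36.25
tcp_pos: [0.4273, 0.3102, 0.0197]
eef_rot: [0.0, 1.0, -0.0, -0.0]
force: [-0.0, 0.4, -1.6]
grip_width: 0.239
gripper_force: 25.0
```

apply_moves:
  steps:
    - {"jaw": 0.1, "xyz": [0, 0, 0], "delta_rot": [0, 0, 0]}
    - {"jaw": 0.1, "xyz": [0, 0, 0.001], "delta_rot": [0, 0, 0]}

```text
clock: 36.42
tcp_pos: [0.4276, 0.3112, 0.0197]
eef_rot: [-0.0, 1.0, 0.0, 0.001]
force: [0.5, -0.2, -1.3]
grip_width: 0.242
gripper_force: 25.0
```

apply_moves:
  steps:
    - {"jaw": 0.1, "xyz": [0, 0, 0.001], "delta_rot": [0, 0, 0]}
    - {"jaw": 0.1, "xyz": [0, 0, 0.002], "delta_rot": [0, 0, 0]}
    - {"jaw": 0.1, "xyz": [0, 0, 0.003], "delta_rot": [0, 0, 0]}

```text
clock: 36.67
tcp_pos: [0.4271, 0.3114, 0.0166]
eef_rot: [-0.001, 1.0, 0.0, 0.0]
force: [-4.9, -3.9, 21.5]
grip_width: 0.243
gripper_force: 25.0
```

apply_moves:
  steps:
    - {"jaw": 0.45, "xyz": [0, 0, 0], "delta_rot": [0, 0, 0]}
    - {"jaw": 0.45, "xyz": [0, 0, 0], "delta_rot": [0, 0, 0]}
    - {"jaw": 0.45, "xyz": [0, 0, 0], "delta_rot": [0, 0, 0]}
    - {"jaw": 0.45, "xyz": [0, 0, -0.03], "delta_rot": [0, 0, 0]}
    - {"jaw": 0.45, "xyz": [0, 0, -0.07], "delta_rot": [0, 0, 0]}

```text
clock: 37.08
tcp_pos: [0.4247, 0.3095, 0.0836]
eef_rot: [-0.001, 1.0, -0.002, -0.003]
force: [1.0, 0.0, 0.9]
grip_width: 0.452
gripper_force: 0.0
```

apply_moves:
  steps:
    - {"jaw": 0.6, "xyz": [-0.01, 0, -0.04], "delta_rot": [0, 0, -2]}
    - {"jaw": 0.8, "xyz": [-0.035, 0.005, -0.07], "delta_rot": [0, 0, -5]}
    - {"jaw": 1, "xyz": [-0.07, 0.012, -0.09], "delta_rot": [0, 0, -8]}
    - {"jaw": 1, "xyz": [-0.105, 0.019, -0.09], "delta_rot": [0, 0, -11.3]}
    - {"jaw": 1, "xyz": [-0.145, 0.026, -0.09], "delta_rot": [0, 0, -11.3]}

```text
clock: 37.5
tcp_pos: [0.5733, 0.3384, 0.1784]
eef_rot: [-0.101, 0.995, 0.001, 0.002]
force: [0.4, -0.1, -0.3]
grip_width: 0.792
gripper_force: 0.0
```

```bash
cat > m10.py <<'E'
import m1
from h import *
from bench import get_image
o,R=state()
d=get_image("wrist");np.savez("w10.npz",**d);S=get_image("scene");T=get_image("top")
E=[]
for n,x in(("W",d),("S",S),("T",T)):
    try:
        c0=proj(x,(.661,.354,.011));c=m1.near(x,"green",c0,75 if n=="W" else 24,3).reshape(-1,2).astype(np.float32);v=cv2.fitLine(c,cv2.DIST_L2,0,.01,.01).ravel()
        s=(c-v[2:])@v[:2];e=sorted([plane(x,v[2:]+v[:2]*t,.011) for t in(s.min(),s.max())],key=lambda q:q[0])
        u=(e[1]-e[0])/np.linalg.norm(e[1]-e[0]);g=e[1]-.045*u
        print(n,c0.round(),e[0].round(4),e[1].round(4),"ang",np.degrees(np.arctan2(u[1],u[0])).round(1),"grip",g.round(4),"shift",(R.T@(np.r_[g[:2],.012]-o["tcp_pos"])).round(4))
    except Exception as ex:print(n,ex)
E
python3 m10.py
```

```text
t 37.5 tcp [0.5733 0.3384 0.1784] yaw_y 101.6 zaxis [ 0.003  0.003 -1.   ] w 69.7 gf 0.0 F [ 0.4 -0.1 -0.3] j7 1.19
W [256. 245.] [0.6231 0.344  0.011 ] [0.7037 0.362  0.011 ] ang 12.6 grip [0.6597 0.3522 0.011 ] shift [-0.0868 -0.0043  0.1667]
S [421. 174.] [0.6256 0.3453 0.011 ] [0.7006 0.3634 0.011 ] ang 13.6 grip [0.6569 0.3529 0.011 ] shift [-0.0842 -0.0031  0.1667]
T [131. 162.] [0.6874 0.3641 0.011 ] [0.6979 0.359  0.011 ] ang -25.9 grip [0.6574 0.3787 0.011 ] shift [-0.0899  0.0221  0.1668]
```

apply_moves:
  steps:
    - {"jaw": 0.7, "xyz": [-0.035, -0.002, 0], "delta_rot": [0, 0, -1]}
    - {"jaw": 0.6, "xyz": [-0.07, -0.003, 0.01], "delta_rot": [0, 0, -1.3]}
    - {"jaw": 0.5, "xyz": [-0.085, -0.003, 0.04], "delta_rot": [0, 0, -1.3]}
    - {"jaw": 0.5, "xyz": [-0.085, -0.003, 0.08], "delta_rot": [0, 0, -1.3]}
    - {"jaw": 0.5, "xyz": [-0.085, -0.003, 0.11], "delta_rot": [0, 0, -1.3]}

```text
clock: 38.07
tcp_pos: [0.6548, 0.3507, 0.0629]
eef_rot: [-0.11, 0.994, -0.0, -0.001]
force: [0.2, -0.2, 0.6]
grip_width: 0.629
gripper_force: 0.0
```

apply_moves:
  steps:
    - {"jaw": 0.5, "xyz": [0, 0, 0], "delta_rot": [0, 0, 0]}
    - {"jaw": 0.5, "xyz": [0, 0, 0], "delta_rot": [0, 0, 0]}

```text
clock: 38.23
tcp_pos: [0.6536, 0.3507, 0.0642]
eef_rot: [-0.111, 0.994, -0.001, -0.002]
force: [0.2, 0.3, 1.1]
grip_width: 0.51
gripper_force: 0.0
```

```bash
python3 m10.py; python3 -c "
import cv2
from h import *
cv2.imwrite('pics/w10.png',load('w10.npz')['frame'])"
```

```text
t 38.23 tcp [0.6536 0.3507 0.0642] yaw_y 102.7 zaxis [-0.004 -0.002 -1.   ] w 44.9 gf 0.0 F [0.2 0.3 1.1] j7 1.26
W [260. 220.] [0.6233 0.3439 0.011 ] [0.7043 0.3619 0.011 ] ang 12.5 grip [0.6604 0.3521 0.011 ] shift [-0.0072 -0.0001  0.0521]
S [421. 174.] [0.6255 0.3457 0.011 ] [0.7008 0.3628 0.011 ] ang 12.8 grip [0.6569 0.3528 0.011 ] shift [-0.004   0.0013  0.0521]
T [131. 162.] [0.6292 0.3457 0.011 ] [0.6624 0.3542 0.011 ] ang 14.4 grip [0.6188 0.343  0.011 ] shift [0.0354 0.0001 0.0523]
```

View pics/w10.png

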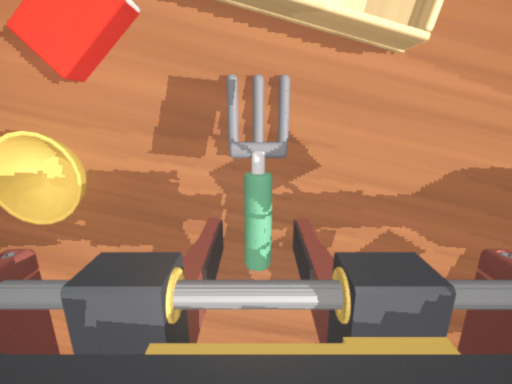

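apply_moves:
  steps:
    - {"jaw": 0.5, "xyz": [-0.004, 0.001, 0.02], "delta_rot": [0, 0, 0]}
    - {"jaw": 0.5, "xyz": [-0.004, 0.001, 0.035], "delta_rot": [0, 0, 0]}
    - {"jaw": 0.5, "xyz": [-0.004, 0.001, 0.046], "delta_rot": [0, 0, 0]}
    - {"jaw": 0.5, "xyz": [-0.004, 0.001, 0.051], "delta_rot": [0, 0, 0]}
    - {"jaw": 0.5, "xyz": [-0.004, 0.001, 0.051], "delta_rot": [0, 0, 0]}

```text
clock: 38.8
tcp_pos: [0.6584, 0.3524, 0.0133]
eef_rot: [-0.11, 0.994, -0.0, -0.001]
force: [-1.0, -0.2, 0.1]
grip_width: 0.496
gripper_force: 0.0
```

apply_moves:
  steps:
    - {"jaw": 0.5, "xyz": [0, 0, 0], "delta_rot": [0, 0, 0]}
    - {"jaw": 0.1, "xyz": [0, 0, 0], "delta_rot": [0, 0, 0]}
    - {"jaw": 0.1, "xyz": [0, 0, 0], "delta_rot": [0, 0, 0]}
    - {"jaw": 0.1, "xyz": [0, 0, 0], "delta_rot": [0, 0, 0]}
    - {"jaw": 0.1, "xyz": [0, 0, 0], "delta_rot": [0, 0, 0]}
  newtons: 25

```text
clock: 39.22
tcp_pos: [0.6597, 0.353, 0.0153]
eef_rot: [-0.11, 0.994, 0.0, 0.0]
force: [0.4, 0.6, 2.8]
grip_width: 0.244
gripper_force: 25.0
```

apply_moves:
  steps:
    - {"jaw": 0.1, "xyz": [0, 0, 0], "delta_rot": [0, 0, 0]}
    - {"jaw": 0.1, "xyz": [0, 0, 0], "delta_rot": [0, 0, 0]}
    - {"jaw": 0.1, "xyz": [0, 0, 0], "delta_rot": [0, 0, 0]}

```text
clock: 39.47
tcp_pos: [0.6597, 0.353, 0.0153]
eef_rot: [-0.11, 0.994, 0.0, 0.0]
force: [0.0, -0.6, 4.1]
grip_width: 0.243
gripper_force: 25.0
```

apply_moves:
  steps:
    - {"jaw": 0.1, "xyz": [0, 0, -0.02], "delta_rot": [0, 0, 0]}
    - {"jaw": 0.1, "xyz": [0, 0, -0.05], "delta_rot": [0, 0, 0]}
    - {"jaw": 0.1, "xyz": [0, 0, -0.085], "delta_rot": [0, 0, 0]}
    - {"jaw": 0.1, "xyz": [0, 0, -0.11], "delta_rot": [0, 0, 0]}
    - {"jaw": 0.1, "xyz": [0, 0, -0.12], "delta_rot": [0, 0, 0]}

```text
clock: 39.88
tcp_pos: [0.661, 0.3538, 0.1391]
eef_rot: [-0.11, 0.994, 0.001, 0.003]
force: [0.2, 0.2, -1.6]
grip_width: 0.248
gripper_force: 25.0
```

apply_moves:
  steps:
    - {"jaw": 0.1, "xyz": [0.025, 0.009, 0], "delta_rot": [0, 0, 2]}
    - {"jaw": 0.1, "xyz": [0.055, 0.019, 0], "delta_rot": [0, 0, 5]}
    - {"jaw": 0.1, "xyz": [0.088, 0.031, 0], "delta_rot": [0, 0, 8]}
    - {"jaw": 0.1, "xyz": [0.121, 0.042, 0], "delta_rot": [0, 0, 11]}
    - {"jaw": 0.1, "xyz": [0.154, 0.054, 0], "delta_rot": [0, 0, 12.6]}

```text
clock: 40.3
tcp_pos: [0.495, 0.3711, 0.1332]
eef_rot: [0.001, 1.0, -0.001, -0.001]
force: [0.4, 0.7, -0.5]
grip_width: 0.244
gripper_force: 25.0
```

```bash
python3 -c "
from h import *
to((.428,.380,.0203))"
```

```text
t 40.3 tcp [0.495  0.3711 0.1332] yaw_y 89.9 zaxis [-0.002 -0.001 -1.   ] w 21.5 gf 25.0 F [ 0.4  0.7 -0.5] j7 0.89
tool shift [0.0669 0.0088 0.113 ]
```

apply_moves:
  steps:
    - {"jaw": 0.1, "xyz": [0.03, 0.005, 0], "delta_rot": [0, 0, 0]}
    - {"jaw": 0.1, "xyz": [0.055, 0.009, 0], "delta_rot": [0, 0, 0]}
    - {"jaw": 0.1, "xyz": [0.067, 0.009, 0.01], "delta_rot": [0, 0, 0]}
    - {"jaw": 0.1, "xyz": [0.067, 0.009, 0.035], "delta_rot": [0, 0, 0]}
    - {"jaw": 0.1, "xyz": [0.067, 0.009, 0.06], "delta_rot": [0, 0, 0]}

```text
clock: 40.72
tcp_pos: [0.4291, 0.3815, 0.0742]
eef_rot: [-0.002, 1.0, 0.001, 0.0]
force: [-0.1, -0.7, -1.9]
grip_width: 0.242
gripper_force: 25.0
```

apply_moves:
  steps:
    - {"jaw": 0.1, "xyz": [0, 0, 0], "delta_rot": [0, 0, 0]}
    - {"jaw": 0.1, "xyz": [0, 0, 0.02], "delta_rot": [0, 0, 0]}
    - {"jaw": 0.1, "xyz": [0, 0, 0.038], "delta_rot": [0, 0, 0]}
    - {"jaw": 0.1, "xyz": [0, 0, 0.046], "delta_rot": [0, 0, 0]}
    - {"jaw": 0.1, "xyz": [0, 0, 0.05], "delta_rot": [0, 0, 0]}

```text
clock: 41.13
tcp_pos: [0.4297, 0.38, 0.0236]
eef_rot: [-0.0, 1.0, -0.001, -0.001]
force: [-0.1, 1.5, -1.0]
grip_width: 0.244
gripper_force: 25.0
```

apply_moves:
  steps:
    - {"jaw": 0.1, "xyz": [0, 0, 0.001], "delta_rot": [0, 0, 0]}
    - {"jaw": 0.1, "xyz": [0, 0, 0.002], "delta_rot": [0, 0, 0]}
    - {"jaw": 0.1, "xyz": [0, 0, 0.002], "delta_rot": [0, 0, 0]}

```text
clock: 41.38
tcp_pos: [0.4307, 0.3811, 0.0234]
eef_rot: [-0.0, 1.0, 0.0, 0.0]
force: [-0.1, -0.5, -0.9]
grip_width: 0.244
gripper_force: 25.0
```

Lower 3 mm more, release with a small opening, rise, and clear the view.

apply_moves:
  steps:
    - {"jaw": 0.1, "xyz": [0, 0, 0.001], "delta_rot": [0, 0, 0]}
    - {"jaw": 0.1, "xyz": [0, 0, 0.002], "delta_rot": [0, 0, 0]}
    - {"jaw": 0.1, "xyz": [0, 0, 0.003], "delta_rot": [0, 0, 0]}

```text
clock: 41.63
tcp_pos: [0.4305, 0.381, 0.0201]
eef_rot: [-0.001, 1.0, 0.0, 0.0]
force: [-1.0, -0.7, 12.5]
grip_width: 0.245
gripper_force: 25.0
```

apply_moves:
  steps:
    - {"jaw": 0.42, "xyz": [0, 0, 0], "delta_rot": [0, 0, 0]}
    - {"jaw": 0.42, "xyz": [0, 0, 0], "delta_rot": [0, 0, 0]}
    - {"jaw": 0.42, "xyz": [0, 0, 0], "delta_rot": [0, 0, 0]}
    - {"jaw": 0.42, "xyz": [0, 0, -0.03], "delta_rot": [0, 0, 0]}
    - {"jaw": 0.42, "xyz": [0, 0, -0.07], "delta_rot": [0, 0, 0]}

```text
clock: 42.05
tcp_pos: [0.4283, 0.379, 0.0872]
eef_rot: [-0.001, 1.0, -0.003, -0.002]
force: [0.4, 0.7, -0.3]
grip_width: 0.418
gripper_force: 0.0
```

apply_moves:
  steps:
    - {"jaw": 0.42, "xyz": [0, 0.02, -0.04], "delta_rot": [0, 0, 0]}
    - {"jaw": 0.42, "xyz": [0.02, 0.05, -0.07], "delta_rot": [0, 0, 0]}
    - {"jaw": 0.42, "xyz": [0.05, 0.08, -0.09], "delta_rot": [0, 0, 0]}
    - {"jaw": 0.42, "xyz": [0.08, 0.11, -0.11], "delta_rot": [0, 0, 0]}
    - {"jaw": 0.42, "xyz": [0.11, 0.14, -0.12], "delta_rot": [0, 0, 0]}

```text
clock: 42.47
tcp_pos: [0.3331, 0.5085, 0.2064]
eef_rot: [0.0, 1.0, 0.001, 0.001]
force: [0.9, 0.6, -0.9]
grip_width: 0.419
gripper_force: 0.0
```

apply_moves:
  steps:
    - {"jaw": 0.42, "xyz": [0.03, 0.03, 0], "delta_rot": [0, 0, 0]}
    - {"jaw": 0.42, "xyz": [0.05, 0.06, 0], "delta_rot": [0, 0, 0]}
    - {"jaw": 0.42, "xyz": [0.08, 0.08, 0], "delta_rot": [0, 0, 0]}
    - {"jaw": 0.42, "xyz": [0.1, 0.09, 0], "delta_rot": [0, 0, 0]}
    - {"jaw": 0.42, "xyz": [0.1, 0.09, 0], "delta_rot": [0, 0, 0]}

```text
clock: 42.88
tcp_pos: [0.226, 0.6004, 0.2035]
eef_rot: [-0.005, 1.0, 0.0, -0.002]
force: [-0.4, 0.2, 0.1]
grip_width: 0.422
gripper_force: 0.0
```

```bash
cat > fin.py <<'E'
import m1
from h import *
from bench import get_image
state()
T,S=get_image("top"),get_image("scene");m1.T,m1.S=T,S
np.savez("topf.npz",**T);np.savez("scenef.npz",**S)
a=cv2.resize(T["frame"][120:310,80:440],(720,380),interpolation=cv2.INTER_CUBIC)
cv2.imwrite("pics/topf.png",a)
for i,(x,y) in enumerate(((.458,-.343),(.357,-.346))):
    try:m1.disc("jar",proj(T,(x,y,.047)),proj(S,(x,y,.04)),.047,14,16,f"jar{i}")
    except Exception as e:print(e)
m1.disc("pot",proj(T,(.528,-.182,.142)),proj(S,(.528,-.182,.13)),.142,17,20,"stack")
f=[m1.near(x,"red",proj(x,(.66,.067,.1)),8).reshape(-1,2).mean(0) for x in(T,S)];print("flower",tri(T,f[0],S,f[1]))
cv2.imwrite("pics/scenef.png",cv2.resize(S["frame"],(800,600),interpolation=cv2.INTER_CUBIC))
E
python3 fin.py
```

```text
t 42.88 tcp [0.226  0.6004 0.2035] yaw_y 90.5 zaxis [-0.004  0.001 -1.   ] w 37.1 gf 0.0 F [-0.4  0.2  0.1] j7 0.3
jar0 top plane [ 0.4569 -0.3409  0.047 ] tri [ 0.4572 -0.3414  0.0434] gap 0.0011 dia [0.0541 0.0574] r 0.57
jar1 top plane [ 0.3571 -0.3431  0.047 ] tri [ 0.3572 -0.3435  0.0424] gap 0.0018 dia [0.0559 0.058 ] r 0.495
stack top plane [ 0.5247 -0.1806  0.142 ] tri [ 0.5268 -0.1817  0.1301] gap 0.0018 dia [0.0656 0.0747] r 0.555
flower (array([0.6602551 , 0.06761651, 0.09590597]), np.float64(0.001998613871860577))
```

View pics/topf.png

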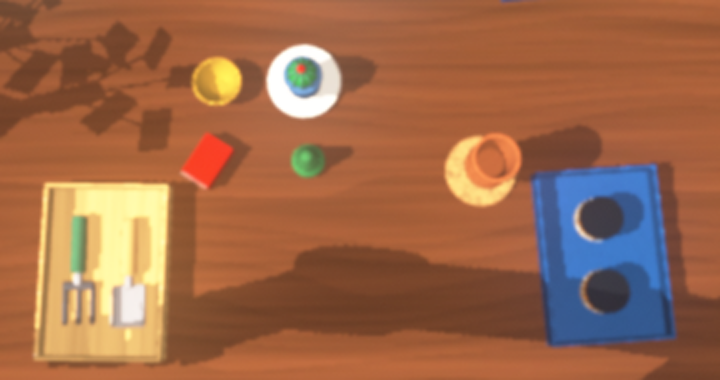

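View pics/scenef.png

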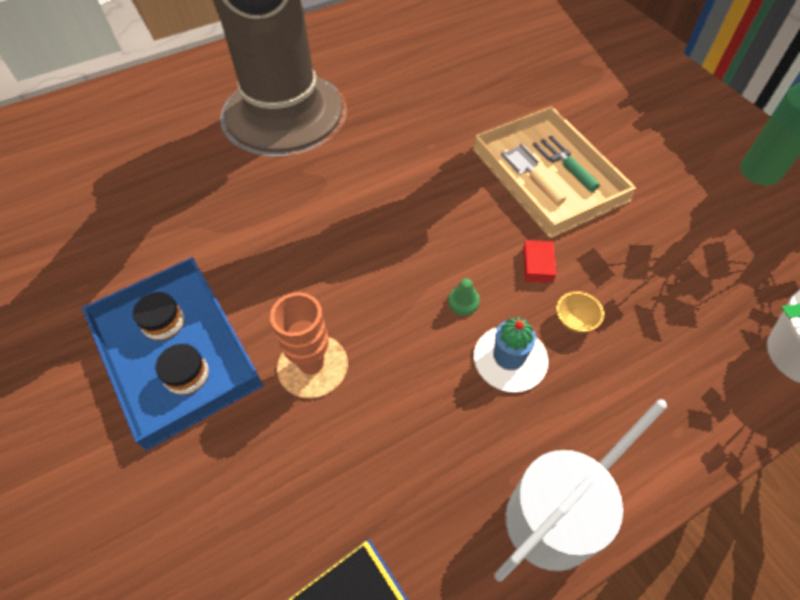

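The pictures show everything in place: jars upright in the blue tray, tools in the wooden tray, cactus on the saucer, and three evenly nested pots on the mat. The book, bowl and crystal look unmoved.

```bash
python3 -c "
from bench import hand_in
print(hand_in())"
```

```text
the job is handed in; nothing more can be done
None
```

I finished the job and handed it in at about 43 s of the 210 s; no verdict came back, but the last pictures show the cactus on the saucer, the three pots nested on the mat, both tools and both jars in their trays, and the book, bowl and crystal apparently where they were.

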